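# Find the binding bin lid and set the oil by it

## Task

One of the three flip-lid bins in the rack has a hinge that binds, so its lid no longer drops shut by itself. Swing the lids by their pulls, all the way up, to feel which one it is, and leave that lid standing up so its hinge can be oiled; the other two end shut. Then stand the little oil bottle from the tray upright on the board right in front of that bin, just clear of the rack. The bins stay in the rack and the other things are left alone.

Things in the scene. Friction and masses are not known exactly. Their poses are not given: they have to be found in the camera images.
- board: fixed light wooden work board on stub feet, 490 mm (x) by 840 mm (y); its top, on which everything of the task stands, is 84 mm above its origin, which lies on the table under its middle
- rack: fixed low wooden counter rack, 374 x 168 mm (y x x), that holds the three bins side by side in bays 118 mm apart along its y axis; 10 mm board, front lip and end cheeks 18 mm high, back rail 40 mm high. Origin: centre of its underside, on the board; its x axis points from its front lip to its back rail, y along the row, z up
- bin_a: one of three identical-looking steel flip-lid bins, 140 mm deep (x), 60 mm wide (y), 84 mm high to the lid's top, loose, 0.6 to 0.8 kg; any bin may be in any bay, standing on the rack's board with 4 to 8 mm play. Origin: centre of its underside; x from its front (blank card) to its back (hinge), z up. The lid's hinge axis runs along y at x = +68, z = +82 mm. Which one binds must be felt
- lid_a (a joint): angle of bin_a's lid, rad: 0 shut, grows as its front edge swings up and back, stop at 1.25. A sound lid (70 g) drops shut from any angle when let go; the binding one needs about 1.4 N more at its pull, up and down, and stays at whatever angle it is left
- pull_a (a point): centre of the T-pull of bin_a's lid: a level black bar 12 mm thick, 28 mm long with round ends (along the bin's y) on a 7 mm stem, 10 mm behind the lid's front edge; with the lid shut it lies 128 mm in front of the hinge axis and 25 mm above it (23 mm over the lid sheet). Pinched by its two ends from above, it turns between the fingers as the lid swings
- bin_b: one of three identical-looking steel flip-lid bins, 140 mm deep (x), 60 mm wide (y), 84 mm high to the lid's top, loose, 0.6 to 0.8 kg; any bin may be in any bay, standing on the rack's board with 4 to 8 mm play. Origin: centre of its underside; x from its front (blank card) to its back (hinge), z up. The lid's hinge axis runs along y at x = +68, z = +82 mm. Which one binds must be felt
- lid_b (a joint): angle of bin_b's lid, rad: 0 shut, grows as its front edge swings up and back, stop at 1.25. A sound lid (70 g) drops shut from any angle when let go; the binding one needs about 1.4 N more at its pull, up and down, and stays at whatever angle it is left
- pull_b (a point): centre of the T-pull of bin_b's lid: a level black bar 12 mm thick, 28 mm long with round ends (along the bin's y) on a 7 mm stem, 10 mm behind the lid's front edge; with the lid shut it lies 128 mm in front of the hinge axis and 25 mm above it (23 mm over the lid sheet). Pinched by its two ends from above, it turns between the fingers as the lid swings
- bin_c: one of three identical-looking steel flip-lid bins, 140 mm deep (x), 60 mm wide (y), 84 mm high to the lid's top, loose, 0.6 to 0.8 kg; any bin may be in any bay, standing on the rack's board with 4 to 8 mm play. Origin: centre of its underside; x from its front (blank card) to its back (hinge), z up. The lid's hinge axis runs along y at x = +68, z = +82 mm. Which one binds must be felt
- lid_c (a joint): angle of bin_c's lid, rad: 0 shut, grows as its front edge swings up and back, stop at 1.25. A sound lid (70 g) drops shut from any angle when let go; the binding one needs about 1.4 N more at its pull, up and down, and stays at whatever angle it is left
- pull_c (a point): centre of the T-pull of bin_c's lid: a level black bar 12 mm thick, 28 mm long with round ends (along the bin's y) on a 7 mm stem, 10 mm behind the lid's front edge; with the lid shut it lies 128 mm in front of the hinge axis and 25 mm above it (23 mm over the lid sheet). Pinched by its two ends from above, it turns between the fingers as the lid swings
- tray: fixed white enamel tray with a thin dark-blue rim, 263 mm (its x) by 193 mm (its y), 29 mm high, floor 3 mm above its underside; a wooden bench brush lies in it along x, at y = +20 to +70 mm. Origin: centre of its underside, z up
- oil: the oil bottle: small amber glass bottle with black dropper cap, 33 mm across up to 62 mm height, cap 24 mm across to 77 mm, rubber bulb 13 mm across to 102 mm; 70 g, loose, standing in the tray beside the brush. Origin: centre of its underside, z up
- jar: bystander: glass jar with a black cap, 79 mm across, 154 mm high; origin at the centre of its underside
- scoop: bystander: small metal scoop with a wooden handle, 180 mm long, lying flat behind the work; origin at the centre of its underside
Not all that is in view belongs to the job. Leave any blue or pink look-alike of the oil alone.

How it is judged:
By the outcome, as a careful person would: the job done as asked, in the order asked, and still so for the second after the job is handed in, with the robot touching nothing.
It also fails if it takes over 72 s, if anything falls off the work surface, if the arm or the gripper's body presses on something with over 40 N, if the wrist force passes 120 N, or if a joint passes its speed limit or range.

## Robot

A 6-joint arm with a two-finger parallel gripper is mounted at the origin on a cart in front of the work surface, level with it; the furniture and walls round the work are solid. World frame = base frame: x ahead of the robot, y to its left, z up, the work surface at z = 0. Lengths are in m, angles in degrees, forces in N, time in s.
With the tool pointing down it reaches from about 0.375 to 0.925 m from the base axis. Payload 5.7 kg.
Tool frame: the origin (TCP) lies at the very end of the fingers, on their centre line; the grasp point (between the pads) lies 19 mm behind it; x points along the fingers, y is the direction in which the jaws open and shut, and the axes are right-handed (so a half turn about x gives the same grasp; the last joint's range is limited). The gripper opens to 85 mm and grips with 20 to 120 N. Pads are 22 mm wide; open, the fingers measure 114 mm over their backs; the gripper's body (76 mm by 85 mm) begins 54 mm behind the grasp point. The pads swing forward as they close: fully open they stand 13 mm farther back than shut.
Start: joints at [-80.621, 20.558, 86.54, -0, 72.909, -6.595], TCP at [0.165, -0.577, 0.231] pointing down, gripper open.
Joint ranges: [-170.27, 170.27], [-57.76, 135], [12.27, 136.19], [-55.21, 235.2], [11.17, 155.16], [-170.74, 170.74]. Speed limits (degrees/s): [136.94, 136.94, 180, 180, 180, 180].

## Interface

Orientations are given as [roll, pitch, yaw] about the fixed x, y, z axes, in that order (R = Rz(yaw) Ry(pitch) Rx(roll)).
In Python, from cell import read_state, get_image, calibration, hand_in, spot_in, landmark_of gives the robot as it stands.
- The arm moves only by the tool move_arm, never from a script. Its argument "increments" is a list of rows, each an object with "fingers": the closure in counts, from 0 (fully open) to 255 (shut); "delta_pos": the shift along the world's x, y, z in mm, a list of three; "roll": the turn about the world's z in degrees. A call has 1 to 10 rows; each row shifts and turns the pose as measured when the row begins; what a row does not reach is not made up. A row lasts 1/12 s, in which the tool goes at most 41.7 mm and 7.16 degrees, less where a joint would pass 70% of its speed; a pose out of reach is approached as far as the arm can. A call with a gripper value outside its range is refused whole. The fingers move at their own pace and stop on an object; "force" is the grip in N (left out, the last holds). Time passes only in rows, so rows that do not move let the fingers close. It gives the time, the measured TCP pose, the force and the opening at its end, in the units of the state.
- read_state(): the state, without advancing time (a new reading comes with each control period).
- get_image(name): name is "scene" or "side" or "wrist"; returns the picture (384x512x3 uint8, blue, green, red); there is no depth.
- calibration(name): a dict with "fx", "fy", "cx", "cy" (pixels), "cam_to_world" (4x4, takes a point from camera to world coordinates); the wrist camera has in their place "mount" (4x4, takes a point from camera to tool coordinates, whose origin is the TCP and whose axes are the tool frame's). Camera axes: x right, y down, z forward; pixel columns grow to the right and rows downward; lengths in m; the calibration is good to about 2 mm. The wrist camera is an equidistant fisheye: a pixel r from the principal point sees the ray r / f radians off the axis. A picture is of the moment at which its call begins: read the wrist's pose just before it. calibration takes no time and is no camera call.
- hand_in(): hands the job in, once; it reports no verdict.
Trained networks look in the newest picture that a camera, given by its name, has taken for a name from the list of things; names that differ only in an ending like _2 or _b are one class to them, and where a whole thing is asked for, a point or a joint stands for the part that bears it (a point fixed in the world has none). Each returns a list of dicts, best first, with "p" (0 to 1); they miss things now and then, are a little off and sometimes report something else, mostly with a low value. They report only what shows in the picture. A call takes as long as a camera call. They do not tell look-alikes from the thing itself.
- spot_in(camera, name): "rect" ([left, top, width, height] in pixels, round what is visible of it).
- landmark_of(camera, name): "uv" ([column, row] in pixels: a listed point, or the origin of a listed thing).
The state is a dict: "time_s": time; "joints": joint angles; "joint_velocities": joint speeds; "tau": joint torques, N m; "tcp_pos": TCP position; "tcp_rot": TCP orientation; "ft_force": force on the tool from outside, world axes, zero at the start; "moment": the same for the moment, N m; "opening": finger opening in m.
Only numpy, scipy, OpenCV 4.12 (cv2) and the standard library are available. Lean on these libraries where they do the work, as an engineer would, in place of code of your own. Each camera call takes 0.05 s, during which the arm holds its last target.

## Working session

There is one attempt and no reset: what is moved stays moved. The work goes in short steps, Python scripts to look and compute and a tool call to move; the robot and the scene stay as the last step left them, time stands still between calls to the robot, and variables do not carry over. Pictures are saved under pics/ and viewed, and the job is handed in when it is done.

Besides the shell and the picture viewer there is one more tool, called as name(argument=value, ...) on one line, values as JSON. move_arm: Moves the arm, as the interface text tells. Its arguments: {"type":"object","properties":{"increments":{"type":"array"},"force":{"type":"number"}},"required":["increments"]}

```bash
mkdir -p pics; ls
cat > h.py <<'E'
import numpy as np, cv2
from cell import *
def ray(cam,uv):
    c=calibration(cam);T=np.array(c['cam_to_world']);d=np.array([(uv[0]-c['cx'])/c['fx'],(uv[1]-c['cy'])/c['fy'],1.])
    return T[:3,3],T[:3,:3]@d
def onz(cam,uv,z):
    o,d=ray(cam,uv);return o+d*(z-o[2])/d[2]
def proj(cam,p):
    c=calibration(cam);T=np.linalg.inv(np.array(c['cam_to_world']));q=T[:3,:3]@np.array(p)+T[:3,3]
    return np.array([c['fx']*q[0]/q[2]+c['cx'],c['fy']*q[1]/q[2]+c['cy']])
def tri(u1,u2):
    o1,d1=ray('scene',u1);o2,d2=ray('side',u2);d1=d1/np.linalg.norm(d1);d2=d2/np.linalg.norm(d2)
    A=np.stack([d1,-d2],1);s=np.linalg.lstsq(A,o2-o1,rcond=None)[0]
    a=o1+s[0]*d1;b=o2+s[1]*d2;return (a+b)/2,np.linalg.norm(a-b)
E
python3 - <<'E'
from h import *
s=read_state();print(s)
for c in('scene','side'):
    im=get_image(c);cv2.imwrite(f'pics/{c}0.png',im)
    for n in('pull_a','oil','board','rack','tray','jar','bin_a'):
        print(c,n,[(np.round(r['uv'],1).tolist(),round(r['p'],2)) for r in landmark_of(c,n)])
    print('oilspot',spot_in(c,'oil'))
    k=calibration(c);print(k)
E
```

```text
pics
{'time_s': 0.0, 'joints': array([-8.06206271e+01,  2.05999978e+01,  8.65997640e+01,  9.44501318e-04,
        7.29086777e+01, -6.59488300e+00]), 'joint_velocities': array([-0.02216364,  0.04425958, -0.0335083 , -0.0624534 , -0.08983371,
        0.01238128]), 'tau': array([ 7.30271076e-04, -5.27612436e+01, -2.78618610e+01, -1.20947288e-04,
        1.33775873e-02, -3.22606155e-06]), 'tcp_pos': array([ 0.16500707, -0.57614751,  0.230427  ]), 'tcp_rot': array([-97.07159775,  89.89155678,  98.90237974]), 'ft_force': array([-0.46337146,  0.45565762, -0.33706557]), 'moment': array([-0.04387426, -0.00301632,  0.00375567]), 'opening': 0.08545765316162195}
scene pull_a [([349.9, 147.3], 0.75), ([252.6, 169.0], 0.68), ([307.5, 164.9], 0.67), ([331.9, 153.0], 0.62), ([265.8, 215.4], 0.57)]
scene oil [([200.2, 330.5], 0.79), ([142.5, 278.3], 0.72), ([230.2, 204.4], 0.51)]
scene board [([268.0, 217.4], 0.94)]
scene rack [([314.2, 179.5], 0.78)]
scene tray [([225.8, 213.1], 0.73)]
scene jar [([176.6, 198.1], 0.72)]
scene bin_a [([336.5, 166.9], 0.86), ([317.7, 177.9], 0.8), ([293.2, 186.8], 0.7
[... 612 characters left out ...]
300.0, 204.5], 0.5)]
side oil [([257.7, 191.5], 0.6), ([206.8, 187.5], 0.38)]
side board [([273.3, 230.6], 0.68)]
side rack [([316.7, 233.2], 0.77)]
side tray [([245.7, 191.4], 0.68)]
side jar [([270.1, 175.5], 0.6)]
side bin_a [([312.5, 228.0], 0.88), ([342.5, 247.5], 0.87)]
oilspot [{'rect': [253.5, 173.7, 8.3, 16.8], 'p': 0.56}]
{'fx': 456.97312130742563, 'fy': 456.97312130742563, 'cx': 249.35665012443943, 'cy': 193.33601148944342, 'cam_to_world': array([[ 0.81832661, -0.20757754,  0.53596   , -0.35564158],
       [-0.57454321, -0.32065965,  0.75304548, -1.18395445],
       [ 0.01554541, -0.92416933, -0.38166659,  0.76160016],
       [ 0.        ,  0.        ,  0.        ,  1.        ]])}
```

Run:
```python
import cv2
for c,(x,y,w,h) in {'scene':(120,90,270,250),'side':(170,110,240,180)}.items():
    im=cv2.imread(f'pics/{c}0.png'); 
    k=min(800/w,600/h);cv2.imwrite(f'pics/{c}0c.png',cv2.resize(im[y:y+h,x:x+w],None,fx=k,fy=k,interpolation=cv2.INTER_CUBIC));print(k)
```

```text
2.4
3.3333333333333335
```

View pics/scene0.png

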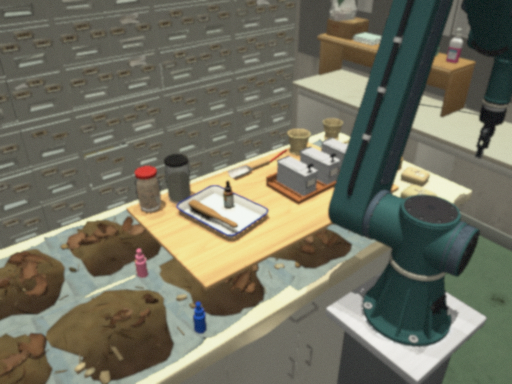

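View pics/scene0c.png

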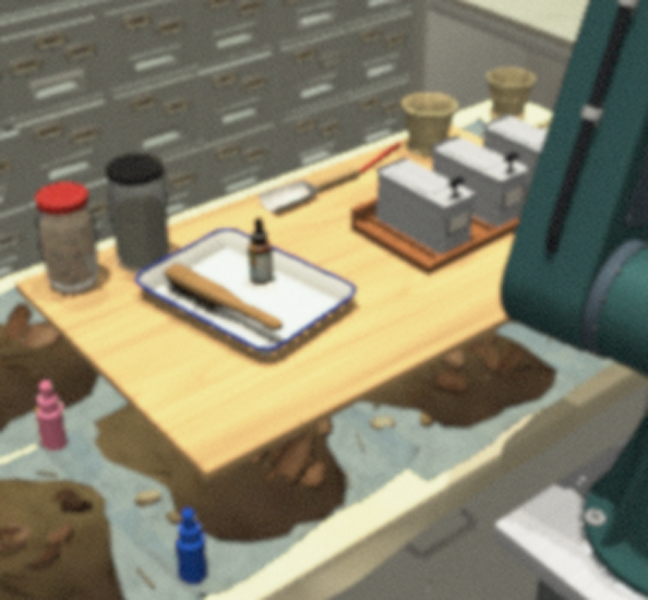

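View pics/side0c.png

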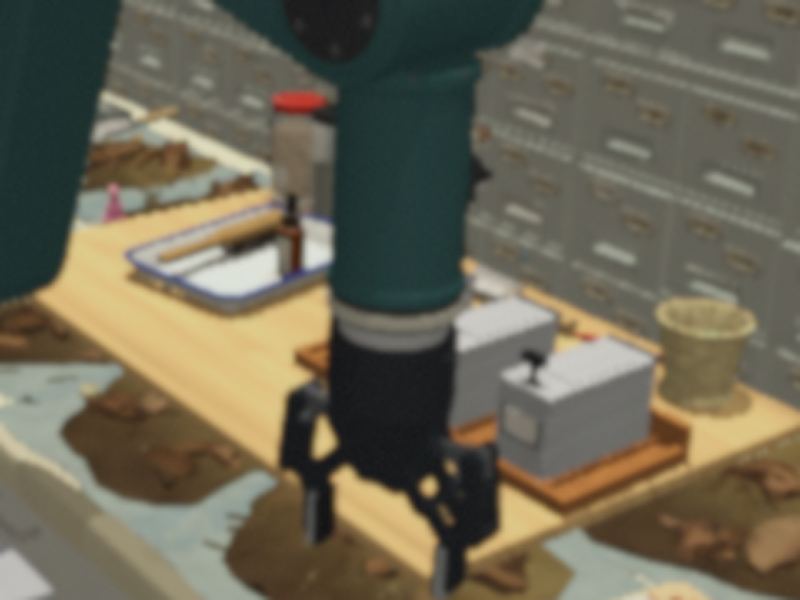

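The lookalikes of the oil are blue at scene (200,318) and pink at (141,265). The amber bottle with the black cap, in the tray at (229,200), is the one to take. Next I work out positions.

Run:
```python
from h import *
print('board corners z84')
for uv in [(208,283),(129,204),(338,133),(470,190)]: print(uv,onz('scene',uv,.084).round(3))
print('pull near scene+? ', [onz('scene',u,.084+.01+.107).round(3).tolist() for u in [(309,166.5),(332.5,156),(350,147.3)]])
print('pull side', [onz('side',u,.201).round(3).tolist() for u in [(330,219)]])
print('rack', onz('scene',(314.2,179.5),.084), onz('side',(316.7,233.2),.084))
print('bins',[onz('scene',u,.094).round(3).tolist() for u in [(336.5,166.9),(317.7,177.9),(293.2,186.8)]],[onz('side',u,.094).round(3).tolist() for u in [(312.5,228),(342.5,247.5)]])
print('rack corners', onz('scene',(120+430/2.4,90+268/2.4),.084),onz('scene',(120+353/2.4,90+222/2.4),.084))
print('rack corners side', onz('side',(170+565/3.333,110+510/3.333),.084),onz('side',(170+687/3.333,110+455/3.333),.084))
print('oil',onz('scene',(230,204.4),.087+.0),onz('side',(257.7,191.5),.087),tri((228.8,182),(170+291/3.333,110+197/3.333)))
print('tray',onz('scene',(225.8,213.1),.084),onz('side',(245.7,191.4),.084))
print('jar',onz('scene',(176.6,198.1),.084))
```

```text
board corners z84
(208, 283) [0.355 0.409 0.084]
(129, 204) [0.845 0.405 0.084]
(338, 133) [ 0.799 -0.579  0.084]
(470, 190) [ 0.171 -0.589  0.084]
pull near scene+?  [[0.506, -0.105, 0.201], [0.51, -0.223, 0.201], [0.518, -0.323, 0.201]]
pull side [[0.515, -0.359, 0.201]]
rack [ 0.57158257 -0.20480025  0.084     ] [ 0.58482868 -0.24060301  0.084     ]
bins [[0.575, -0.327, 0.094], [0.56, -0.211, 0.094], [0.57, -0.097, 0.094]] [[0.585, -0.22, 0.094], [0.572, -0.366, 0.094]]
rack corners [ 0.49595485 -0.05789556  0.084     ] [ 0.66350772 -0.05406082  0.084     ]
rack corners side [ 0.51270644 -0.41338767  0.084     ] [ 0.67677097 -0.40650489  0.084     ]
oil [0.62605844 0.14033393 0.087     ] [0.62987693 0.1447125  0.087     ] (array([0.62393759, 0.14411433, 0.17938856]), np.float64(0.003490838904132451))
tray [0.59611506 0.17915505 0.084     ] [0.59526766 0.17707393 0.084     ]
jar [0.77716284 0.25928004 0.084     ]
```

Run:
```python
from h import *
from scipy.spatial.transform import Rotation as R
s=read_state();M=R.from_euler('xyz',s['tcp_rot'],degrees=True).as_matrix();print(M.round(3))
k=calibration('wrist');print(k)
```

```text
[[-0.     0.275 -0.961]
 [ 0.    -0.961 -0.275]
 [-1.    -0.    -0.   ]]
{'fx': 297.3186396354542, 'fy': 297.3186396354542, 'cx': 256.15552847118573, 'cy': 189.96813315560874, 'mount': array([[-2.04643300e-04, -2.83853465e-01,  9.58867649e-01,
        -1.43599740e-01],
       [ 9.99997994e-01, -1.96854046e-03, -3.69325362e-04,
        -1.71996413e-05],
       [ 1.99240405e-03,  9.58865650e-01,  2.83853299e-01,
        -7.17991365e-02],
       [ 0.00000000e+00,  0.00000000e+00,  0.00000000e+00,
         1.00000000e+00]])}
```

move_arm(increments=[{"fingers": 0,"delta_pos": [15,25,15],"roll": 0},{"fingers": 0,"delta_pos": [25,32,0],"roll": 0}], force=25)

```text
time_s: 1.07
tcp_pos: [0.2023, -0.5249, 0.2461]
tcp_rot: [53.3, 89.7, -111.0]
ft_force: [0.4, -0.2, 0.6]
opening: 0.0852
```

move_arm(increments=[{"fingers": 0,"delta_pos": [27,27,14],"roll": -2},{"fingers": 0,"delta_pos": [27,27,14],"roll": -2},{"fingers": 0,"delta_pos": [27,27,14],"roll": -2},{"fingers": 0,"delta_pos": [27,27,14],"roll": -2},{"fingers": 0,"delta_pos": [27,27,14],"roll": -2},{"fingers": 0,"delta_pos": [27,27,14],"roll": -2},{"fingers": 0,"delta_pos": [27,27,5],"roll": -2},{"fingers": 0,"delta_pos": [27,27,0],"roll": 0},{"fingers": 0,"delta_pos": [27,27,0],"roll": 0},{"fingers": 0,"delta_pos": [27,27,0],"roll": 0}])

```text
time_s: 1.9
tcp_pos: [0.4793, -0.2415, 0.3406]
tcp_rot: [134.6, 89.6, -44.9]
ft_force: [0.4, -0.3, 0.8]
opening: 0.085
```

```bash
cat >> h.py <<'E'
from scipy.spatial.transform import Rotation as R
def wray(uv,s):
    k=calibration('wrist');d=np.array([uv[0]-k['cx'],uv[1]-k['cy']]);r=np.hypot(*d);th=r/k['fx']
    v=np.array([*(d/max(r,1e-9)*np.sin(th)),np.cos(th)])
    M=R.from_euler('xyz',s['tcp_rot'],degrees=True).as_matrix();m=np.array(k['mount'])
    return M@m[:3,3]+s['tcp_pos'],M@(m[:3,:3]@v)
def wz(uv,s,z):
    o,d=wray(uv,s);return o+d*(z-o[2])/d[2]
def jaw(s):
    y=R.from_euler('xyz',s['tcp_rot'],degrees=True).as_matrix()[:,1];return np.degrees(np.arctan2(-y[1],-y[0]))
E
python3 - <<'E'
from h import *
s=read_state();print(s['tcp_pos'],jaw(s),s['joints'].round(1),s['time_s'])
im=get_image('wrist');cv2.imwrite('pics/w1.png',im)
for r in landmark_of('wrist','pull_a'): print(np.round(r['uv'],1),r['p'],wz(r['uv'],s,.201).round(4))
for r in landmark_of('wrist','bin_a'): print('bin',np.round(r['uv'],1),r['p'],wz(r['uv'],s,.094).round(4))
E
```

```text
[ 0.47928392 -0.24149685  0.34064057] 90.49221665777476 [-34.1  10.3  85.3  -0.1  84.   55.4] 1.9
[244.6 134.9] 0.91 [ 0.5225 -0.2308  0.201 ]
[130.3 148.1] 0.84 [ 0.5116 -0.1138  0.201 ]
[364.1 138. ] 0.56 [ 0.5226 -0.3497  0.201 ]
[333.5  82.6] 0.45 [ 0.5754 -0.3156  0.201 ]
bin [157.4  91.7] 0.9 [ 0.5729 -0.11    0.094 ]
bin [334.3  84.8] 0.75 [ 0.5819 -0.3451  0.094 ]
bin [248.1  82.9] 0.65 [ 0.5805 -0.2316  0.094 ]
```

View pics/w1.png

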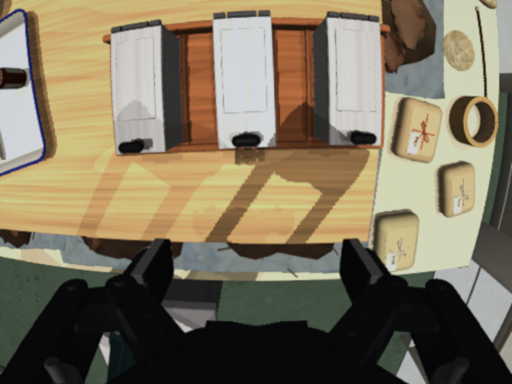

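Run:
```python
from h import *
s=read_state()
a=wz((104,38),s,.124);b=wz((388,28),s,.124);print(a,b,np.degrees(np.arctan2(a[0]-b[0],b[1]-a[1])))
for n,z,uvs in (('lid front corners',.178,[(116,154),(165,152),(221,149),(275,147),(330,144),(382,146)]),('lid back',.178,[(111,27),(161,23),(214,15),(270,14),(327,16),(379,18)]),('pull',.201,[(131,146),(247,140),(363,138)])):
    print(n,[wz(u,s,z)[:2].round(3).tolist() for u in uvs])
```

```text
[ 0.6494558 -0.0419214  0.124    ] [ 0.66312757 -0.40792997  0.124     ] -177.86078576055766
lid front corners [[0.502, -0.084], [0.503, -0.144], [0.506, -0.205], [0.508, -0.261], [0.513, -0.319], [0.513, -0.38]]
lid back [[0.646, -0.08], [0.643, -0.14], [0.648, -0.196], [0.648, -0.254], [0.65, -0.313], [0.656, -0.372]]
pull [[0.513, -0.114], [0.518, -0.232], [0.523, -0.347]]
```

move_arm(increments=[{"fingers": 0,"delta_pos": [20,5,-30],"roll": 2},{"fingers": 0,"delta_pos": [20,5,-35],"roll": 0},{"fingers": 0,"delta_pos": [0,0,-25],"roll": 0},{"fingers": 0,"delta_pos": [0,0,0],"roll": 0}])

```text
time_s: 2.38
tcp_pos: [0.5201, -0.2345, 0.2503]
tcp_rot: [126.1, 89.2, -51.1]
ft_force: [-0.6, -0.6, -0.2]
opening: 0.0857
```

Run:
```python
from h import *
s=read_state();print(s['tcp_pos'],jaw(s),s['joints'].round(1),s['time_s'],s['ft_force'])
im=get_image('wrist');cv2.imwrite('pics/w2.png',im)
for r in landmark_of('wrist','pull_a'): print(np.round(r['uv'],1),r['p'],wz(r['uv'],s,.201).round(4))
```

```text
[ 0.52013946 -0.234465    0.25026937] 92.84589286008107 [-31.   16.8  89.4  -0.3  73.1  56.2] 2.3833 [-0.64401312 -0.58371902 -0.22919793]
[ 96.1 210.8] 0.68 [ 0.5132 -0.1129  0.201 ]
[408.  212.6] 0.64 [ 0.5224 -0.3516  0.201 ]
[252.8 212.1] 0.57 [ 0.5192 -0.2327  0.201 ]
```

View pics/w2.png

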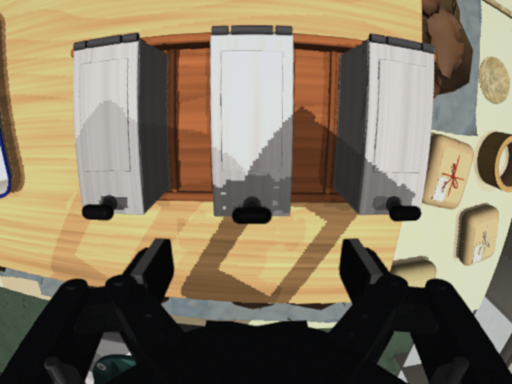

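move_arm(increments=[{"fingers": 40,"delta_pos": [0,2,-30],"roll": 0},{"fingers": 100,"delta_pos": [0,0,-25],"roll": 0},{"fingers": 110,"delta_pos": [0,0,-9],"roll": 0},{"fingers": 120,"delta_pos": [0,0,0],"roll": 0}], force=20)

```text
time_s: 2.82
tcp_pos: [0.5244, -0.2405, 0.1985]
tcp_rot: [136.7, 88.0, -40.8]
ft_force: [-1.0, 0.8, -0.5]
opening: 0.0453
```

Run:
```python
from h import *
s=read_state();print(s['tcp_pos'],jaw(s),s['time_s'],s['ft_force'],s['opening'])
im=get_image('wrist');cv2.imwrite('pics/w3.png',im)
```

```text
[ 0.52438374 -0.24050827  0.19850411] 92.49758858569034 2.8167 [-1.03440024  0.75009537 -0.47466988] 0.0452649115493685
```

View pics/w3.png

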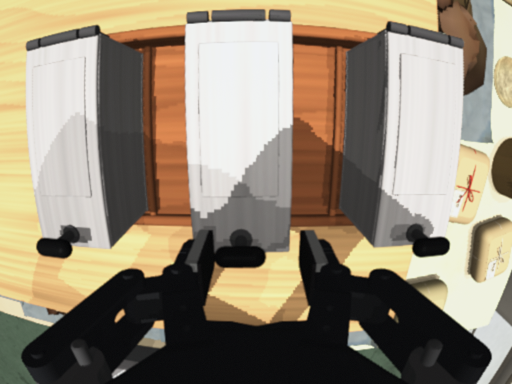

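move_arm(increments=[{"fingers": 120,"delta_pos": [-3,4,-6],"roll": 0},{"fingers": 120,"delta_pos": [-3,4,-6],"roll": 0},{"fingers": 120,"delta_pos": [0,0,-2],"roll": 0}])

```text
time_s: 3.12
tcp_pos: [0.5205, -0.2347, 0.19]
tcp_rot: [138.7, 87.5, -38.9]
ft_force: [0.5, 0.9, -1.0]
opening: 0.0452
```

```bash
cat >> h.py <<'E'
def st():
    s=read_state();M=R.from_euler('xyz',s['tcp_rot'],degrees=True).as_matrix()
    print('tcp',s['tcp_pos'].round(4),'jaw',round(jaw(s),1),'axis',M[:,0].round(3),'t',s['time_s'],'F',s['ft_force'].round(2),'op',round(s['opening'],4));return s
E
python3 -c "
from h import *
st()"
```

```text
tcp [ 0.5205 -0.2347  0.19  ] jaw 92.4 axis [ 0.034 -0.027 -0.999] t 3.1167 F [ 0.51  0.92 -1.03] op 0.0452
```

move_arm(increments=[{"fingers": 140,"delta_pos": [-1,2,-4],"roll": 0},{"fingers": 200,"delta_pos": [-1,1,-2],"roll": 0},{"fingers": 255,"delta_pos": [0,0,0],"roll": 0},{"fingers": 255,"delta_pos": [0,0,0],"roll": 0}])

```text
time_s: 3.45
tcp_pos: [0.5192, -0.2322, 0.1854]
tcp_rot: [137.9, 87.3, -39.7]
ft_force: [-0.6, -0.6, -2.5]
opening: 0.0257
```

Run:
```python
from h import *
st()
im=get_image('wrist');cv2.imwrite('pics/w4.png',im)
```

```text
tcp [ 0.5192 -0.2322  0.1854] jaw 92.4 axis [ 0.037 -0.031 -0.999] t 3.45 F [-0.59 -0.64 -2.52] op 0.0257
```

View pics/w4.png

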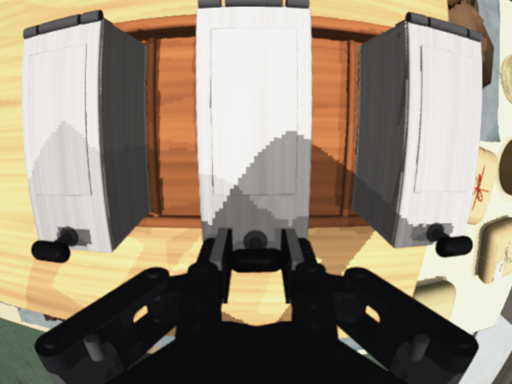

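```bash
cat >> h.py <<'E'
def arc(g,th): # tcp at lid angle th, g = tcp at grasp (shut)
    r=np.hypot(128,25)/1000;p0=np.arctan2(25,128);f=p0+th
    d=-r*np.cos(f)+r*np.cos(p0);return np.array([g[0]+d*np.cos(.037),g[1]+d*np.sin(.037),g[2]+r*np.sin(f)-r*np.sin(p0)])
def theta(g,s):
    p=s['tcp_pos']-np.array(g);hx=p[0]-.128;hz=p[2]+.025
    return np.arctan2(hz,-hx)-np.arctan2(25,128),np.hypot(hx,hz)-np.hypot(.128,.025)
def plan(g,ths):
    s=st();print('theta,rad err',theta(g,s));q=s['tcp_pos']
    for t in ths:
        n=arc(g,t);print(round(t,2),((n-q)*1000).round(1));q=n
E
python3 -c "
from h import *
plan([.5192,-.2322,.1854],np.arange(1,13)*.1)"
```

```text
tcp [ 0.5192 -0.2322  0.1854] jaw 92.4 axis [ 0.037 -0.03  -0.999] t 3.5 F [-0.9  -1.22 -0.42] op 0.0256
theta,rad err (np.float64(-5.8055070378842943e-05), np.float64(-3.474041816267648e-05))
0.1 [ 3.1  0.1 12.7]
0.2 [ 4.4  0.2 12.3]
0.3 [ 5.6  0.2 11.8]
0.4 [ 6.7  0.2 11.2]
0.5 [ 7.8  0.3 10.4]
0.6 [8.8 0.3 9.6]
0.7 [9.7 0.4 8.7]
0.8 [10.5  0.4  7.7]
0.9 [11.3  0.4  6.6]
1.0 [11.9  0.4  5.4]
1.1 [12.3  0.5  4.2]
1.2 [12.7  0.5  2.9]
```

move_arm(increments=[{"fingers": 255,"delta_pos": [3,0,13],"roll": 0},{"fingers": 255,"delta_pos": [4,0,12],"roll": 0},{"fingers": 255,"delta_pos": [6,0,12],"roll": 0},{"fingers": 255,"delta_pos": [6,0,11],"roll": 0}])

```text
time_s: 3.83
tcp_pos: [0.5357, -0.2304, 0.2308]
tcp_rot: [136.8, 87.8, -40.8]
ft_force: [2.7, -0.8, -3.6]
opening: 0.0261
```

```bash
python3 -c "
from h import *
plan([.5192,-.2322,.1854],np.arange(3,13)*.1)"
```

```text
tcp [ 0.5357 -0.2304  0.2308] jaw 92.4 axis [ 0.029 -0.025 -0.999] t 3.8333 F [ 2.72 -0.83 -3.6 ] op 0.0261
theta,rad err (np.float64(0.3700933436770997), np.float64(0.0014667722083955004))
0.3 [-3.4 -1.3 -8.7]
0.4 [ 6.7  0.2 11.2]
0.5 [ 7.8  0.3 10.4]
0.6 [8.8 0.3 9.6]
0.7 [9.7 0.4 8.7]
0.8 [10.5  0.4  7.7]
0.9 [11.3  0.4  6.6]
1.0 [11.9  0.4  5.4]
1.1 [12.3  0.5  4.2]
1.2 [12.7  0.5  2.9]
```

move_arm(increments=[{"fingers": 255,"delta_pos": [7,0,11],"roll": 0},{"fingers": 255,"delta_pos": [8,0,10],"roll": 0},{"fingers": 255,"delta_pos": [9,0,9],"roll": 0},{"fingers": 255,"delta_pos": [10,0,8],"roll": 0}])

```text
time_s: 4.17
tcp_pos: [0.5698, -0.2291, 0.2687]
tcp_rot: [137.5, 88.0, -40.1]
ft_force: [0.6, -0.8, -5.4]
opening: 0.0257
```

```bash
python3 -c "
from h import *
plan([.5192,-.2322,.1854],[.8,.9,1.0,1.1,1.2])"
```

```text
tcp [ 0.5698 -0.2291  0.2687] jaw 92.4 axis [ 0.026 -0.022 -0.999] t 4.1667 F [ 0.58 -0.78 -5.37] op 0.0257
theta,rad err (np.float64(0.7574412539784076), np.float64(0.0027442917791915267))
0.8 [ 6.1 -1.1  0.9]
0.9 [11.3  0.4  6.6]
1.0 [11.9  0.4  5.4]
1.1 [12.3  0.5  4.2]
1.2 [12.7  0.5  2.9]
```

move_arm(increments=[{"fingers": 255,"delta_pos": [9,0,2],"roll": 0},{"fingers": 255,"delta_pos": [11,0,5],"roll": 0},{"fingers": 255,"delta_pos": [0,0,0],"roll": 0}])

```text
time_s: 4.42
tcp_pos: [0.591, -0.229, 0.2778]
tcp_rot: [135.5, 88.1, -42.1]
ft_force: [-3.6, -0.8, 5.6]
opening: 0.0259
```

Run:
```python
from h import *
plan([.5192,-.2322,.1854],[1.0,1.1,1.2])
cv2.imwrite('pics/w5.png',get_image('wrist'));cv2.imwrite('pics/s5.png',cv2.resize(get_image('side')[110:290,170:410],None,fx=3.3,fy=3.3))
```

```text
tcp [ 0.591  -0.229   0.2778] jaw 92.4 axis [ 0.025 -0.022 -0.999] t 4.4167 F [-3.6  -0.81  5.59] op 0.0259
theta,rad err (np.float64(0.9314497631889906), np.float64(-0.00021992456467648247))
1.0 [ 8.  -0.3  3.8]
1.1 [12.3  0.5  4.2]
1.2 [12.7  0.5  2.9]
```

View pics/w5.png

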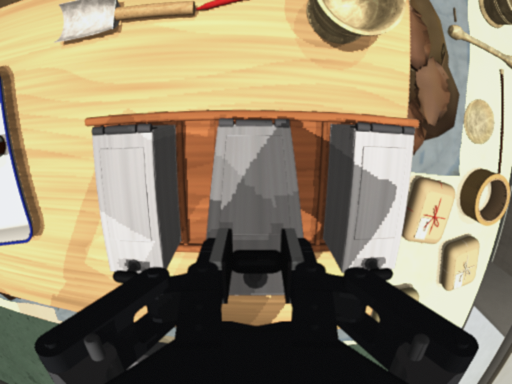

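View pics/s5.png

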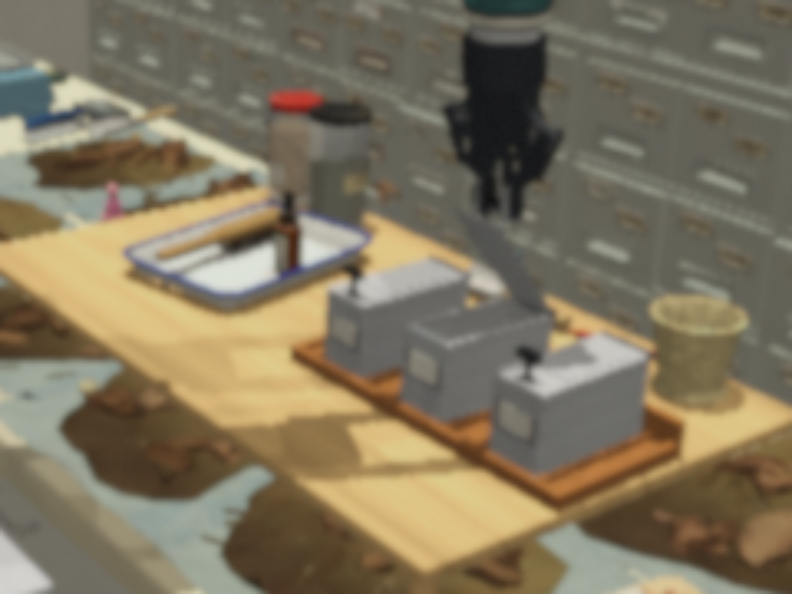

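move_arm(increments=[{"fingers": 255,"delta_pos": [8,0,6],"roll": 0},{"fingers": 255,"delta_pos": [12,0,5],"roll": 0},{"fingers": 255,"delta_pos": [10,0,3],"roll": 0},{"fingers": 255,"delta_pos": [0,0,0],"roll": 0}])

```text
time_s: 4.85
tcp_pos: [0.6146, -0.2279, 0.2881]
tcp_rot: [121.3, 88.7, -56.3]
ft_force: [-2.8, 0.8, 6.4]
opening: 0.0258
```

Run:
```python
from h import *
plan([.5192,-.2322,.1854],[1.1,1.2])
```

```text
tcp [ 0.6146 -0.2279  0.2881] jaw 92.4 axis [ 0.013 -0.019 -1.   ] t 4.85 F [-2.78  0.81  6.4 ] op 0.0258
theta,rad err (np.float64(1.1277508237223597), np.float64(0.0014214229773582554))
1.1 [-3.2 -0.9 -2.3]
1.2 [12.7  0.5  2.9]
```

move_arm(increments=[{"fingers": 255,"delta_pos": [4,0,4],"roll": 0},{"fingers": 255,"delta_pos": [5,0,2],"roll": 0},{"fingers": 255,"delta_pos": [4,0,2],"roll": 0},{"fingers": 255,"delta_pos": [0,0,0],"roll": 0}])

```text
time_s: 5.18
tcp_pos: [0.6261, -0.2268, 0.2924]
tcp_rot: [109.6, 89.0, -68.0]
ft_force: [1.5, -0.5, -1.7]
opening: 0.0255
```

Run:
```python
from h import *
plan([.5192,-.2322,.1854],[1.1,1.2])
```

```text
tcp [ 0.6261 -0.2268  0.2924] jaw 92.4 axis [ 0.006 -0.016 -1.   ] t 5.1833 F [ 1.47 -0.48 -1.7 ] op 0.0255
theta,rad err (np.float64(1.219131270632977), np.float64(0.003241021110146791))
1.1 [-14.7  -2.   -6.6]
1.2 [12.7  0.5  2.9]
```

move_arm(increments=[{"fingers": 150,"delta_pos": [0,0,0],"roll": 0},{"fingers": 130,"delta_pos": [0,0,0],"roll": 0},{"fingers": 110,"delta_pos": [0,0,10],"roll": 0},{"fingers": 100,"delta_pos": [0,0,35],"roll": 0},{"fingers": 80,"delta_pos": [0,0,35],"roll": 0},{"fingers": 80,"delta_pos": [0,0,5],"roll": 0}])

```text
time_s: 5.68
tcp_pos: [0.6254, -0.2262, 0.3812]
tcp_rot: [109.5, 89.1, -68.1]
ft_force: [0.1, 0.2, 1.3]
opening: 0.0586
```

Run:
```python
from h import *
st()
cv2.imwrite('pics/w6.png',get_image('wrist'));cv2.imwrite('pics/s6.png',cv2.resize(get_image('side')[110:290,170:410],None,fx=3.3,fy=3.3))
```

```text
tcp [ 0.6254 -0.2262  0.3812] jaw 92.4 axis [ 0.006 -0.015 -1.   ] t 5.6833 F [0.13 0.22 1.32] op 0.0586
```

View pics/w6.png

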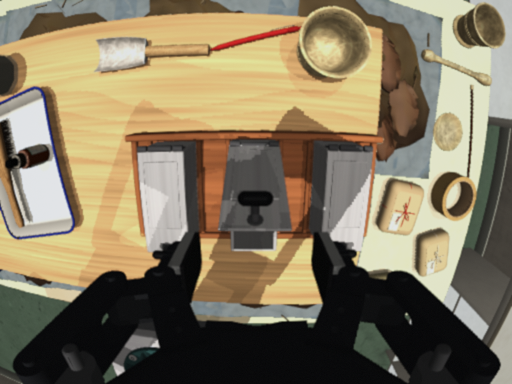

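View pics/s6.png

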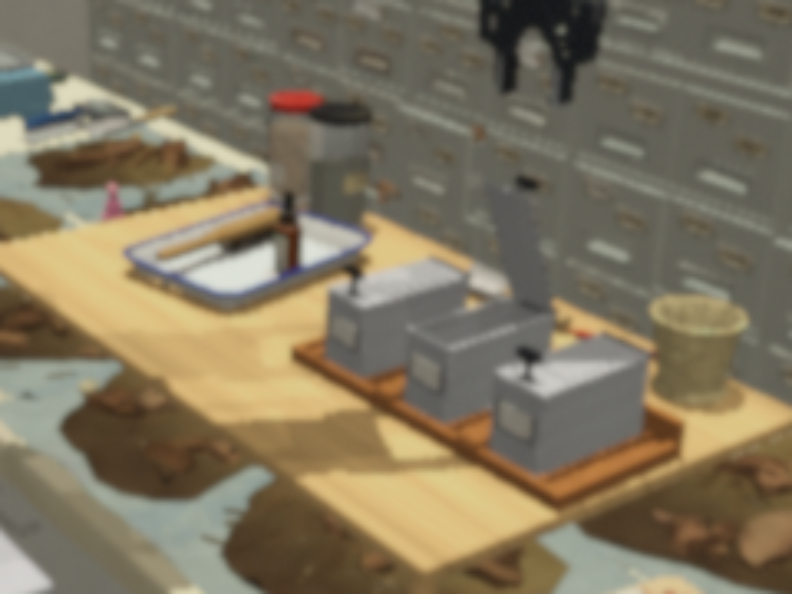

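move_arm(increments=[{"fingers": 40,"delta_pos": [-22,22,0],"roll": 0},{"fingers": 40,"delta_pos": [-25,25,-10],"roll": 0},{"fingers": 40,"delta_pos": [-25,25,-20],"roll": 0},{"fingers": 60,"delta_pos": [-25,25,-25],"roll": 0},{"fingers": 60,"delta_pos": [-15,16,-25],"roll": 0},{"fingers": 60,"delta_pos": [0,0,0],"roll": 0}])

```text
time_s: 6.28
tcp_pos: [0.505, -0.1101, 0.2903]
tcp_rot: [83.9, 89.3, -93.9]
ft_force: [-2.1, -0.9, -1.0]
opening: 0.0656
```

Run:
```python
from h import *
s=st()
cv2.imwrite('pics/w7.png',get_image('wrist'));cv2.imwrite('pics/s7.png',cv2.resize(get_image('side')[110:290,170:410],None,fx=3.3,fy=3.3))
for r in landmark_of('wrist','pull_a'): print(np.round(r['uv'],1),r['p'],wz(r['uv'],s,.201).round(4))
```

```text
tcp [ 0.505  -0.1101  0.2903] jaw 92.2 axis [-0.001 -0.012 -1.   ] t 6.2833 F [-2.11 -0.88 -0.99] op 0.0656
[481.3  37.2] 0.93 [ 0.6685 -0.3224  0.201 ]
[260. 184.] 0.88 [ 0.5129 -0.114   0.201 ]
[488.4 185.4] 0.83 [ 0.5208 -0.3532  0.201 ]
```

View pics/w7.png

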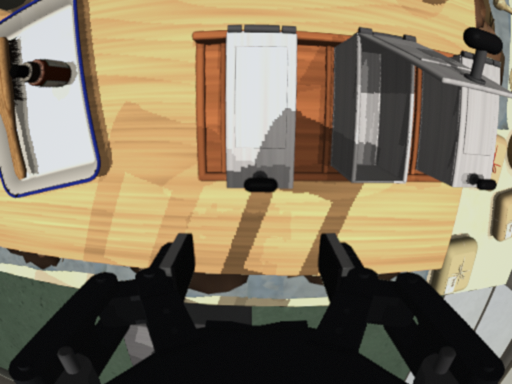

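View pics/s7.png

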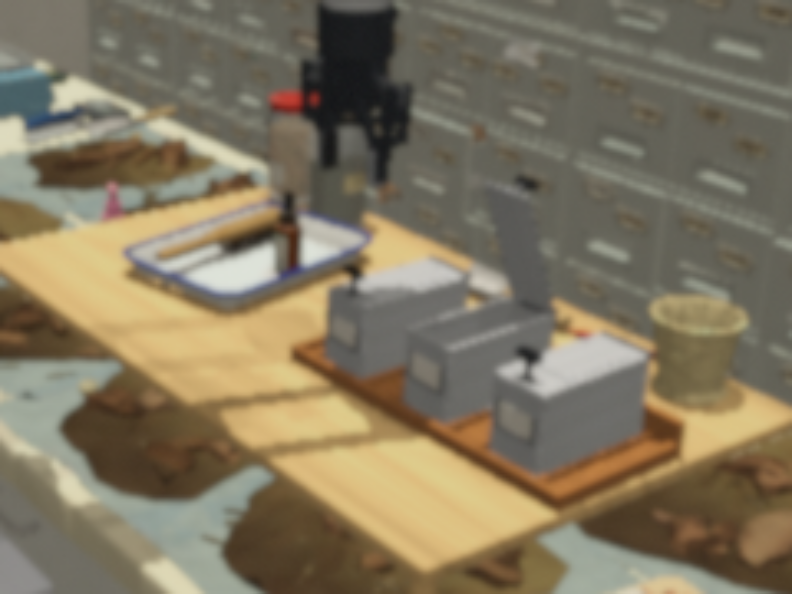

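Middle binds, because its lid stays up after being let go. I'll still swing the other two as asked, starting with the left one.

move_arm(increments=[{"fingers": 100,"delta_pos": [5,-2,-30],"roll": 0},{"fingers": 120,"delta_pos": [3,-1,-30],"roll": 0},{"fingers": 120,"delta_pos": [0,0,-20],"roll": 0},{"fingers": 120,"delta_pos": [0,0,-10],"roll": 0},{"fingers": 120,"delta_pos": [0,0,0],"roll": 0}])

```text
time_s: 6.85
tcp_pos: [0.5356, -0.1262, 0.2115]
tcp_rot: [140.0, 87.4, -38.1]
ft_force: [-0.0, 0.6, -0.9]
opening: 0.0452
```

Run:
```python
from h import *
s=st()
```

```text
tcp [ 0.5356 -0.1262  0.2115] jaw 92.0 axis [ 0.035 -0.028 -0.999] t 6.85 F [-0.04  0.64 -0.93] op 0.0452
```

move_arm(increments=[{"fingers": 120,"delta_pos": [-11,6,0],"roll": 0},{"fingers": 120,"delta_pos": [-11,6,0],"roll": 0},{"fingers": 120,"delta_pos": [-1,1,-6],"roll": 0},{"fingers": 120,"delta_pos": [-1,1,-6],"roll": 0},{"fingers": 120,"delta_pos": [-1,1,-6],"roll": 0}])

```text
time_s: 7.27
tcp_pos: [0.515, -0.1137, 0.1982]
tcp_rot: [143.6, 86.8, -34.5]
ft_force: [0.5, -0.4, 0.3]
opening: 0.0451
```

Run:
```python
from h import *
s=st()
```

```text
tcp [ 0.515  -0.1137  0.1982] jaw 91.8 axis [ 0.047 -0.032 -0.998] t 7.2667 F [ 0.53 -0.36  0.3 ] op 0.0451
```

move_arm(increments=[{"fingers": 120,"delta_pos": [-2,0,-6],"roll": 0.4},{"fingers": 120,"delta_pos": [-1,1,-6],"roll": 0},{"fingers": 140,"delta_pos": [-1,0,-4],"roll": 0},{"fingers": 200,"delta_pos": [0,0,0],"roll": 0},{"fingers": 255,"delta_pos": [0,0,0],"roll": 0},{"fingers": 255,"delta_pos": [0,0,0],"roll": 0}])

```text
time_s: 7.77
tcp_pos: [0.5102, -0.1132, 0.1803]
tcp_rot: [142.1, 86.7, -35.5]
ft_force: [-1.6, -1.4, 1.1]
opening: 0.0259
```

Run:
```python
from h import *
s=st()
cv2.imwrite('pics/w8.png',get_image('wrist'))
plan(s['tcp_pos'],[.1,.2,.3,.4])
```

```text
tcp [ 0.5102 -0.1132  0.1803] jaw 92.3 axis [ 0.047 -0.034 -0.998] t 7.7667 F [-1.57 -1.36  1.14] op 0.0259
tcp [ 0.5102 -0.1131  0.1803] jaw 92.3 axis [ 0.047 -0.033 -0.998] t 7.8167 F [-1.01 -1.72  1.55] op 0.0259
theta,rad err (np.float64(2.2472391811689807e-05), np.float64(2.588575886577904e-05))
0.1 [ 3.2  0.  12.6]
0.2 [ 4.4  0.2 12.3]
0.3 [ 5.6  0.2 11.8]
0.4 [ 6.7  0.2 11.2]
```

View pics/w8.png

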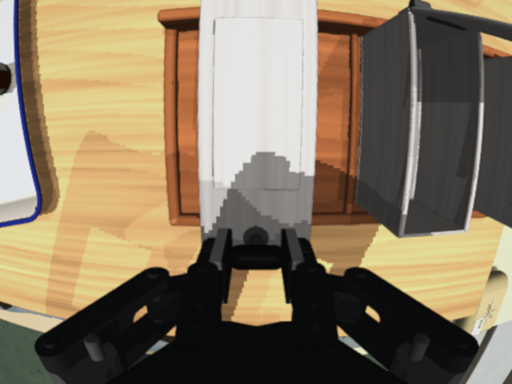

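move_arm(increments=[{"fingers": 160,"delta_pos": [0,0,0],"roll": 0},{"fingers": 150,"delta_pos": [0,0,5],"roll": 0},{"fingers": 200,"delta_pos": [0,0,1],"roll": 0},{"fingers": 255,"delta_pos": [0,0,0],"roll": 0},{"fingers": 255,"delta_pos": [0,0,0],"roll": 0}])

```text
time_s: 8.23
tcp_pos: [0.5107, -0.1134, 0.1873]
tcp_rot: [142.3, 86.7, -35.3]
ft_force: [-0.7, -1.7, -0.5]
opening: 0.026
```

Run:
```python
from h import *
s=st()
```

```text
tcp [ 0.5107 -0.1134  0.1873] jaw 92.3 axis [ 0.048 -0.034 -0.998] t 8.2333 F [-0.73 -1.71 -0.46] op 0.026
```

move_arm(increments=[{"fingers": 255,"delta_pos": [3,0,13],"roll": 0},{"fingers": 255,"delta_pos": [4,0,12],"roll": 0},{"fingers": 255,"delta_pos": [6,0,12],"roll": 0},{"fingers": 255,"delta_pos": [6,0,11],"roll": 0}])

```text
time_s: 8.57
tcp_pos: [0.5284, -0.1126, 0.2343]
tcp_rot: [142.1, 86.9, -35.6]
ft_force: [2.1, -0.8, -2.5]
opening: 0.0255
```

Run:
```python
from h import *
plan([.5107,-.1134,.1873],[.4,.5,.6,.7])
```

```text
tcp [ 0.5284 -0.1126  0.2343] jaw 92.3 axis [ 0.044 -0.032 -0.999] t 8.5667 F [ 2.08 -0.81 -2.54] op 0.0255
theta,rad err (np.float64(0.38539961097392406), np.float64(0.0012664550918562445))
0.4 [ 2.1 -0.1  0.9]
0.5 [ 7.8  0.3 10.4]
0.6 [8.8 0.3 9.6]
0.7 [9.7 0.4 8.7]
```

move_arm(increments=[{"fingers": 255,"delta_pos": [8,0,9],"roll": 0},{"fingers": 255,"delta_pos": [8,0,9],"roll": 0},{"fingers": 255,"delta_pos": [9,0,8],"roll": 0},{"fingers": 255,"delta_pos": [10,0,7],"roll": 0}])

```text
time_s: 8.9
tcp_pos: [0.563, -0.1122, 0.2692]
tcp_rot: [141.0, 87.0, -36.7]
ft_force: [-1.5, -0.9, -1.9]
opening: 0.0253
```

Run:
```python
from h import *
plan([.5107,-.1134,.1873],[.8,.9,1,1.1])
```

```text
tcp [ 0.563  -0.1122  0.2692] jaw 92.3 axis [ 0.042 -0.031 -0.999] t 8.9 F [-1.51 -0.88 -1.87] op 0.0253
theta,rad err (np.float64(0.7617636982540185), np.float64(0.0005082489647774135))
0.8 [4.4 0.9 2.4]
0.9 [11.3  0.4  6.6]
1 [11.9  0.4  5.4]
1.1 [12.3  0.5  4.2]
```

move_arm(increments=[{"fingers": 255,"delta_pos": [10,0,7],"roll": 0},{"fingers": 255,"delta_pos": [11,0,6],"roll": 0},{"fingers": 255,"delta_pos": [11,0,5],"roll": 0},{"fingers": 255,"delta_pos": [11,0,5],"roll": 0}])

```text
time_s: 9.23
tcp_pos: [0.6068, -0.1109, 0.2917]
tcp_rot: [141.5, 87.2, -36.2]
ft_force: [1.0, -0.5, -3.5]
opening: 0.0254
```

Run:
```python
from h import *
plan([.5107,-.1134,.1873],[1.1,1.2])
```

```text
tcp [ 0.6068 -0.1109  0.2917] jaw 92.3 axis [ 0.04  -0.029 -0.999] t 9.2333 F [ 1.02 -0.51 -3.48] op 0.0254
theta,rad err (np.float64(1.1365049354991437), np.float64(0.002818334327382377))
1.1 [-4.   0.9 -4. ]
1.2 [12.7  0.5  2.9]
```

move_arm(increments=[{"fingers": 255,"delta_pos": [5,0,1],"roll": 0},{"fingers": 255,"delta_pos": [6,0,1],"roll": 0},{"fingers": 255,"delta_pos": [0,0,0],"roll": 0}])

```text
time_s: 9.48
tcp_pos: [0.6195, -0.1104, 0.2925]
tcp_rot: [141.5, 87.3, -36.1]
ft_force: [-0.5, -1.3, 3.1]
opening: 0.0253
```

Run:
```python
from h import *
plan([.5107,-.1134,.1873],[1.2,1.1,1.0,.9,.8])
```

```text
tcp [ 0.6195 -0.1104  0.2925] jaw 92.3 axis [ 0.038 -0.028 -0.999] t 9.4833 F [-0.47 -1.33  3.15] op 0.0253
theta,rad err (np.float64(1.2315373021709963), np.float64(0.0011813823109171062))
1.2 [-4.   0.9 -1.8]
1.1 [-12.7  -0.5  -2.9]
1.0 [-12.3  -0.5  -4.2]
0.9 [-11.9  -0.4  -5.4]
0.8 [-11.3  -0.4  -6.6]
```

move_arm(increments=[{"fingers": 255,"delta_pos": [-12,0,-3],"roll": 0},{"fingers": 255,"delta_pos": [-12,0,-4],"roll": 0},{"fingers": 255,"delta_pos": [-12,0,-5],"roll": 0},{"fingers": 255,"delta_pos": [-11,0,-6],"roll": 0},{"fingers": 255,"delta_pos": [-11,0,-7],"roll": 0}])

```text
time_s: 9.9
tcp_pos: [0.5633, -0.112, 0.2704]
tcp_rot: [144.0, 86.7, -33.6]
ft_force: [1.6, -1.1, -3.1]
opening: 0.0256
```

Run:
```python
from h import *
plan([.5107,-.1134,.1873],[.7,.6,.5,.4,.3])
```

```text
tcp [ 0.5633 -0.112   0.2704] jaw 92.3 axis [ 0.048 -0.032 -0.998] t 9.9 F [ 1.6  -1.07 -3.06] op 0.0256
theta,rad err (np.float64(0.768722514570612), np.float64(0.0013333403643682462))
0.7 [-6.4  0.3 -6.5]
0.6 [-9.7 -0.4 -8.7]
0.5 [-8.8 -0.3 -9.6]
0.4 [ -7.8  -0.3 -10.4]
0.3 [ -6.7  -0.2 -11.2]
```

move_arm(increments=[{"fingers": 255,"delta_pos": [-8,0,-8],"roll": 0},{"fingers": 255,"delta_pos": [-9,0,-9],"roll": 0},{"fingers": 255,"delta_pos": [-9,0,-10],"roll": 0},{"fingers": 255,"delta_pos": [-8,0,-11],"roll": 0}])

```text
time_s: 10.23
tcp_pos: [0.5275, -0.1131, 0.2337]
tcp_rot: [144.6, 86.3, -33.1]
ft_force: [2.2, -0.9, -1.5]
opening: 0.0258
```

Run:
```python
from h import *
plan([.5107,-.1134,.1873],[.3,.2,.1])
```

```text
tcp [ 0.5275 -0.1131  0.2337] jaw 92.3 axis [ 0.055 -0.036 -0.998] t 10.2333 F [ 2.2  -0.88 -1.48] op 0.0258
theta,rad err (np.float64(0.37756729150723), np.float64(0.0017329080823422771))
0.3 [-3.7  0.2 -9.7]
0.2 [ -5.6  -0.2 -11.8]
0.1 [ -4.4  -0.2 -12.3]
```

Release and rise here. If the lid is sound it drops shut.

move_arm(increments=[{"fingers": 160,"delta_pos": [0,0,0],"roll": 0},{"fingers": 130,"delta_pos": [0,0,5],"roll": 0},{"fingers": 100,"delta_pos": [0,0,35],"roll": 0},{"fingers": 80,"delta_pos": [-5,0,40],"roll": 0},{"fingers": 60,"delta_pos": [-5,-10,20],"roll": 0},{"fingers": 60,"delta_pos": [0,-20,0],"roll": 0}])

```text
time_s: 10.73
tcp_pos: [0.5122, -0.139, 0.3381]
tcp_rot: [144.8, 86.8, -32.7]
ft_force: [1.4, -0.5, -0.2]
opening: 0.0651
```

Run:
```python
from h import *
s=st()
cv2.imwrite('pics/w9.png',get_image('wrist'))
for r in landmark_of('wrist','pull_a'): print(np.round(r['uv'],1),r['p'],wz(r['uv'],s,.201).round(4))
```

```text
tcp [ 0.5122 -0.139   0.3381] jaw 92.4 axis [ 0.047 -0.03  -0.998] t 10.7333 F [ 1.43 -0.48 -0.19] op 0.0651
[396.5  54.9] 0.92 [ 0.6563 -0.2833  0.201 ]
[225.7 186.5] 0.88 [ 0.51   -0.1137  0.201 ]
[435.7 184.1] 0.68 [ 0.5211 -0.3488  0.201 ]
[320.8 116. ] 0.57 [ 0.5831 -0.2032  0.201 ]
```

View pics/w9.png

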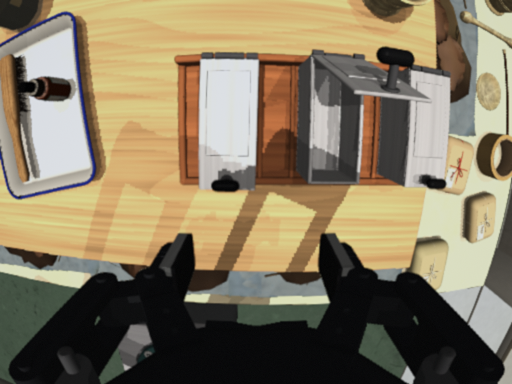

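move_arm(increments=[{"fingers": 60,"delta_pos": [-12,-28,0],"roll": 0},{"fingers": 60,"delta_pos": [-8,-32,0],"roll": 0},{"fingers": 60,"delta_pos": [0,-32,0],"roll": 0},{"fingers": 60,"delta_pos": [0,-32,0],"roll": 0},{"fingers": 60,"delta_pos": [5,-32,0],"roll": 0},{"fingers": 80,"delta_pos": [5,-32,-15],"roll": 0},{"fingers": 100,"delta_pos": [5,-20,-20],"roll": 0},{"fingers": 120,"delta_pos": [0,0,-20],"roll": 0}])

```text
time_s: 11.5
tcp_pos: [0.5105, -0.3553, 0.2869]
tcp_rot: [146.8, 86.2, -30.7]
ft_force: [0.3, 0.6, 0.0]
opening: 0.045
```

Run:
```python
from h import *
s=st()
```

```text
tcp [ 0.5105 -0.3553  0.2869] jaw 92.4 axis [ 0.057 -0.034 -0.998] t 11.5 F [0.31 0.62 0.05] op 0.045
```

move_arm(increments=[{"fingers": 120,"delta_pos": [0,1,-18],"roll": 0},{"fingers": 120,"delta_pos": [0,1,-18],"roll": 0},{"fingers": 120,"delta_pos": [0,1,-18],"roll": 0},{"fingers": 120,"delta_pos": [0,1,-10],"roll": 0}])

```text
time_s: 11.83
tcp_pos: [0.5108, -0.3513, 0.2171]
tcp_rot: [149.6, 86.5, -28.2]
ft_force: [0.2, -0.0, -0.5]
opening: 0.0453
```

Run:
```python
from h import *
s=st()
cv2.imwrite('pics/w10.png',get_image('wrist'))
for r in landmark_of('wrist','pull_a'): print(np.round(r['uv'],1),r['p'],wz(r['uv'],s,.201).round(4))
```

```text
tcp [ 0.5108 -0.3513  0.2171] jaw 92.1 axis [ 0.054 -0.029 -0.998] t 11.8333 F [ 0.18 -0.02 -0.47] op 0.0453
[251.1 208.4] 0.75 [ 0.5249 -0.3484  0.201 ]
```

View pics/w10.png

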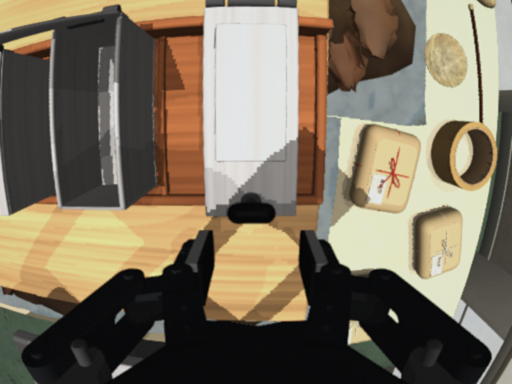

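move_arm(increments=[{"fingers": 120,"delta_pos": [5,1,-5],"roll": 0},{"fingers": 120,"delta_pos": [5,1,-8],"roll": 0},{"fingers": 120,"delta_pos": [0,0,-8],"roll": 0},{"fingers": 120,"delta_pos": [0,0,-8],"roll": 0}])

```text
time_s: 12.27
tcp_pos: [0.525, -0.3499, 0.1916]
tcp_rot: [148.7, 86.1, -29.0]
ft_force: [-0.4, 0.9, 0.4]
opening: 0.0452
```

Run:
```python
from h import *
s=st()
cv2.imwrite('pics/w11.png',get_image('wrist'))
```

```text
tcp [ 0.525  -0.3499  0.1916] jaw 92.2 axis [ 0.06  -0.033 -0.998] t 12.2667 F [-0.41  0.89  0.45] op 0.0452
```

View pics/w11.png

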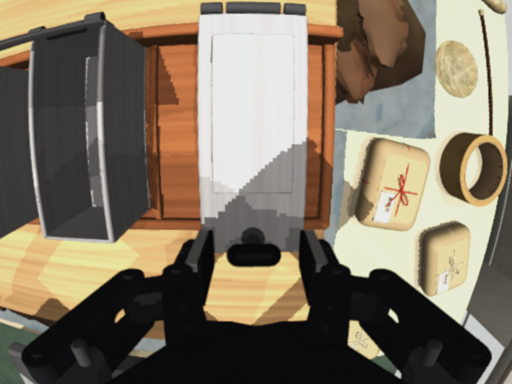

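move_arm(increments=[{"fingers": 140,"delta_pos": [-2,1,-4],"roll": 0},{"fingers": 200,"delta_pos": [-1,0,0],"roll": 0},{"fingers": 255,"delta_pos": [0,0,0],"roll": 0},{"fingers": 255,"delta_pos": [0,0,0],"roll": 0}])

```text
time_s: 12.65
tcp_pos: [0.5212, -0.3485, 0.1851]
tcp_rot: [148.9, 86.2, -28.9]
ft_force: [-0.2, 0.1, -1.2]
opening: 0.026
```

Run:
```python
from h import *
s=st()
```

```text
tcp [ 0.5212 -0.3485  0.1851] jaw 92.2 axis [ 0.058 -0.032 -0.998] t 12.65 F [-0.19  0.09 -1.18] op 0.026
```

Gripped the right pull, now swing.

move_arm(increments=[{"fingers": 255,"delta_pos": [3,0,13],"roll": 0},{"fingers": 255,"delta_pos": [4,0,12],"roll": 0},{"fingers": 255,"delta_pos": [6,0,12],"roll": 0},{"fingers": 255,"delta_pos": [6,0,11],"roll": 0}])

```text
time_s: 12.98
tcp_pos: [0.5388, -0.3479, 0.2325]
tcp_rot: [150.4, 86.4, -27.5]
ft_force: [1.2, -0.1, -2.3]
opening: 0.0258
```

Run:
```python
from h import *
plan([.5212,-.3485,.1851],[.4,.5,.6,.7])
```

```text
tcp [ 0.5388 -0.3479  0.2325] jaw 92.1 axis [ 0.056 -0.029 -0.998] t 12.9833 F [ 1.17 -0.07 -2.27] op 0.0258
theta,rad err (np.float64(0.38786797433210807), np.float64(0.0015927022001550328))
0.4 [2.2 0.2 0.4]
0.5 [ 7.8  0.3 10.4]
0.6 [8.8 0.3 9.6]
0.7 [9.7 0.4 8.7]
```

move_arm(increments=[{"fingers": 255,"delta_pos": [8,0,9],"roll": 0},{"fingers": 255,"delta_pos": [8,0,9],"roll": 0},{"fingers": 255,"delta_pos": [9,0,8],"roll": 0},{"fingers": 255,"delta_pos": [10,0,7],"roll": 0}])

```text
time_s: 13.32
tcp_pos: [0.5742, -0.3471, 0.2684]
tcp_rot: [151.6, 86.4, -26.4]
ft_force: [1.5, 0.4, -3.1]
opening: 0.0259
```

Run:
```python
from h import *
plan([.5212,-.3485,.1851],[.8,.9,1,1.1])
```

```text
tcp [ 0.5742 -0.3471  0.2684] jaw 92.0 axis [ 0.056 -0.028 -0.998] t 13.3167 F [ 1.52  0.36 -3.1 ] op 0.0259
theta,rad err (np.float64(0.7720512679228432), np.float64(0.001362681069332572))
0.8 [3.8 0.7 0.9]
0.9 [11.3  0.4  6.6]
1 [11.9  0.4  5.4]
1.1 [12.3  0.5  4.2]
```

move_arm(increments=[{"fingers": 255,"delta_pos": [10,0,6],"roll": 0},{"fingers": 255,"delta_pos": [11,0,5],"roll": 0},{"fingers": 255,"delta_pos": [11,0,5],"roll": 0},{"fingers": 255,"delta_pos": [11,0,4],"roll": 0}])

```text
time_s: 13.65
tcp_pos: [0.6174, -0.3462, 0.2897]
tcp_rot: [152.4, 86.5, -25.6]
ft_force: [0.4, 0.3, -3.2]
opening: 0.0258
```

Run:
```python
from h import *
plan([.5212,-.3485,.1851],[1.1,1.2])
```

```text
tcp [ 0.6174 -0.3462  0.2897] jaw 92.0 axis [ 0.055 -0.026 -0.998] t 13.65 F [ 0.45  0.34 -3.21] op 0.0258
theta,rad err (np.float64(1.1375981302407647), np.float64(0.0029974615135206495))
1.1 [-4.1  1.1 -4.2]
1.2 [12.7  0.5  2.9]
```

move_arm(increments=[{"fingers": 255,"delta_pos": [5,0,1],"roll": 0},{"fingers": 255,"delta_pos": [6,0,1],"roll": 0},{"fingers": 255,"delta_pos": [0,0,0],"roll": 0}])

```text
time_s: 13.9
tcp_pos: [0.6296, -0.3457, 0.291]
tcp_rot: [152.8, 86.6, -25.1]
ft_force: [-0.7, -1.1, 1.5]
opening: 0.026
```

Run:
```python
from h import *
plan([.5212,-.3485,.1851],[1.1,1.2])
```

```text
tcp [ 0.6296 -0.3457  0.291 ] jaw 92.0 axis [ 0.053 -0.025 -0.998] t 13.9 F [-0.73 -1.06  1.47] op 0.026
theta,rad err (np.float64(1.2291543497654303), np.float64(0.001921888106902081))
1.1 [-16.2   0.6  -5.5]
1.2 [12.7  0.5  2.9]
```

move_arm(increments=[{"fingers": 255,"delta_pos": [-12,0,-3],"roll": 0},{"fingers": 255,"delta_pos": [-12,0,-4],"roll": 0},{"fingers": 255,"delta_pos": [-12,0,-5],"roll": 0},{"fingers": 255,"delta_pos": [-11,0,-6],"roll": 0},{"fingers": 255,"delta_pos": [-11,0,-7],"roll": 0}])

```text
time_s: 14.32
tcp_pos: [0.5724, -0.3468, 0.2687]
tcp_rot: [152.0, 86.1, -25.8]
ft_force: [2.1, -0.7, -2.1]
opening: 0.0258
```

Run:
```python
from h import *
plan([.5212,-.3485,.1851],[.7,.6,.5,.4,.3])
```

```text
tcp [ 0.5724 -0.3468  0.2687] jaw 92.1 axis [ 0.061 -0.029 -0.998] t 14.3167 F [ 2.08 -0.66 -2.06] op 0.0258
theta,rad err (np.float64(0.7627156926081069), np.float64(0.00257584735581054))
0.7 [-5.1 -0.  -7. ]
0.6 [-9.7 -0.4 -8.7]
0.5 [-8.8 -0.3 -9.6]
0.4 [ -7.8  -0.3 -10.4]
0.3 [ -6.7  -0.2 -11.2]
```

move_arm(increments=[{"fingers": 255,"delta_pos": [-7,0,-9],"roll": 0},{"fingers": 255,"delta_pos": [-9,0,-9],"roll": 0},{"fingers": 255,"delta_pos": [-9,0,-10],"roll": 0},{"fingers": 255,"delta_pos": [-8,0,-11],"roll": 0}])

```text
time_s: 14.65
tcp_pos: [0.5365, -0.3479, 0.232]
tcp_rot: [150.9, 85.8, -27.1]
ft_force: [2.8, 0.7, -1.4]
opening: 0.0259
```

move_arm(increments=[{"fingers": 160,"delta_pos": [0,0,0],"roll": 0},{"fingers": 130,"delta_pos": [0,0,5],"roll": 0},{"fingers": 100,"delta_pos": [0,0,35],"roll": 0},{"fingers": 80,"delta_pos": [-5,0,40],"roll": 0},{"fingers": 60,"delta_pos": [-15,5,30],"roll": 0},{"fingers": 60,"delta_pos": [-10,20,5],"roll": 0}])

```text
time_s: 15.15
tcp_pos: [0.5026, -0.3233, 0.3499]
tcp_rot: [150.9, 86.2, -27.2]
ft_force: [0.7, -0.4, 0.3]
opening: 0.0656
```

Run:
```python
from h import *
s=st();print(s['joints'].round(1))
cv2.imwrite('pics/w12.png',get_image('wrist'))
```

```text
tcp [ 0.5026 -0.3233  0.3499] jaw 91.8 axis [ 0.059 -0.03  -0.998] t 15.15 F [ 0.69 -0.43  0.31] op 0.0656
[-39.9  13.5  80.    0.8  82.8  48.2]
```

View pics/w12.png

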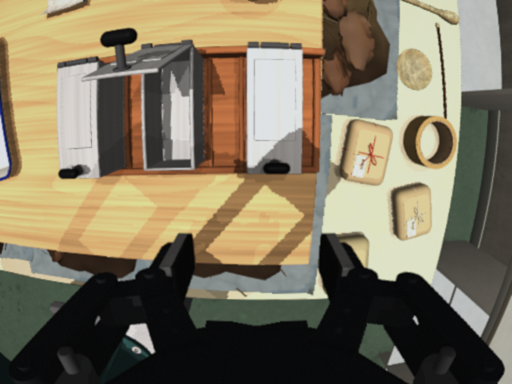

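move_arm(increments=[{"fingers": 60,"delta_pos": [-5,36,5],"roll": 0},{"fingers": 60,"delta_pos": [-5,38,0],"roll": 0},{"fingers": 60,"delta_pos": [0,38,0],"roll": 0},{"fingers": 60,"delta_pos": [0,38,0],"roll": 0},{"fingers": 60,"delta_pos": [0,38,0],"roll": 0},{"fingers": 60,"delta_pos": [0,38,0],"roll": 0},{"fingers": 60,"delta_pos": [10,38,0],"roll": 0},{"fingers": 60,"delta_pos": [15,37,0],"roll": 0},{"fingers": 60,"delta_pos": [15,35,0],"roll": 0},{"fingers": 60,"delta_pos": [15,35,0],"roll": 0}])

```text
time_s: 16.03
tcp_pos: [0.5463, 0.0617, 0.3723]
tcp_rot: [153.2, 84.9, -25.5]
ft_force: [0.2, -0.8, 0.3]
opening: 0.0654
```

Run:
```python
from h import *
s=st();print(s['joints'].round(1))
cv2.imwrite('pics/w13.png',get_image('wrist'))
for r in landmark_of('wrist','oil'): print(np.round(r['uv'],1),r['p'],wz(r['uv'],s,.087).round(4))
for r in landmark_of('wrist','tray'): print(np.round(r['uv'],1),r['p'],wz(r['uv'],s,.084).round(4))
```

```text
tcp [0.5463 0.0617 0.3723] jaw 91.2 axis [ 0.08  -0.038 -0.996] t 16.0333 F [ 0.23 -0.77  0.32] op 0.0654
[ 0.8  8.3 83.8 -2.3 83.4 89.6]
[ 66.3 276.7] 0.96 [0.3444 0.4036 0.087 ]
[189.6 115.5] 0.83 [0.6248 0.1488 0.087 ]
[ 39.8 145.2] 0.74 [0.5894 0.4226 0.087 ]
[160.  134.7] 0.97 [0.5971 0.195  0.084 ]
```

View pics/w13.png

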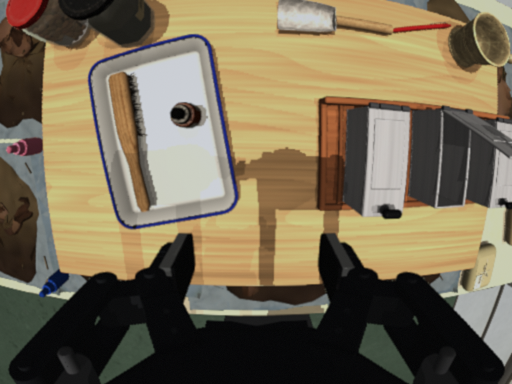

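Run:
```python
from h import *
im=cv2.imread('pics/w13.png')[20:240,70:270];cv2.imwrite('pics/w13c.png',cv2.resize(im,None,fx=2.7,fy=2.7,interpolation=cv2.INTER_CUBIC))
```

```text
(no output)
```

View pics/w13c.png

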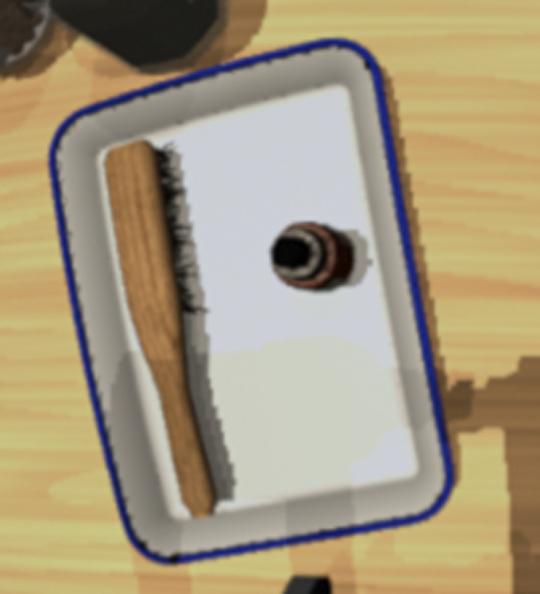

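Run:
```python
from h import *
s=read_state()
print(wz((178.5,114),s,.189),wz((190.5,115),s,.095))
for n,u,z in (('wall right rim',(72+430/2.7,20+330/2.7),.113),('rim right2',(70+385/2.7,20+150/2.7),.113),('bristle',(70+200/2.7,20+270/2.7),.1)): print(n,wz(u,s,z))
# rack front lip
for u in [(321,209),(490,205)]: print('lip',wz(u,s,.102))
```

```text
[0.622429   0.14362126 0.189     ] [0.62506883 0.14694617 0.095     ]
wall right rim [0.58700102 0.08691177 0.113     ]
rim right2 [0.67902421 0.11438752 0.113     ]
bristle [0.61922285 0.21565844 0.1       ]
lip [ 0.49091924 -0.04713626  0.102     ]
lip [ 0.49575657 -0.40423527  0.102     ]
```

move_arm(increments=[{"fingers": 70,"delta_pos": [20,20,-10],"roll": 0},{"fingers": 70,"delta_pos": [20,20,-15],"roll": 0},{"fingers": 70,"delta_pos": [20,20,-15],"roll": 0},{"fingers": 70,"delta_pos": [18,20,-15],"roll": 0},{"fingers": 70,"delta_pos": [0,0,-15],"roll": 0},{"fingers": 70,"delta_pos": [0,0,-15],"roll": 0},{"fingers": 70,"delta_pos": [0,0,-15],"roll": 0}])

```text
time_s: 16.77
tcp_pos: [0.6315, 0.1385, 0.2779]
tcp_rot: [154.6, 84.1, -24.1]
ft_force: [1.0, 0.6, 0.1]
opening: 0.062
```

Run:
```python
from h import *
s=st();print(s['joints'].round(1))
```

```text
tcp [0.6315 0.1385 0.2779] jaw 91.2 axis [ 0.093 -0.042 -0.995] t 16.7667 F [0.98 0.64 0.09] op 0.062
[ 8.1 19.9 81.  -3.2 74.1 97.5]
```

move_arm(increments=[{"fingers": 70,"delta_pos": [-2,2,-12],"roll": 0},{"fingers": 70,"delta_pos": [-2,2,-12],"roll": 0},{"fingers": 70,"delta_pos": [-2,2,-12],"roll": 0},{"fingers": 70,"delta_pos": [-1,1,-12],"roll": 0},{"fingers": 70,"delta_pos": [0,0,-12],"roll": 0}])

```text
time_s: 17.18
tcp_pos: [0.6248, 0.1371, 0.2171]
tcp_rot: [152.8, 84.1, -26.3]
ft_force: [-0.4, -0.3, 0.2]
opening: 0.0619
```

Run:
```python
from h import *
s=st()
cv2.imwrite('pics/w14.png',get_image('wrist'))
```

```text
tcp [0.6248 0.1371 0.2171] jaw 90.8 axis [ 0.093 -0.046 -0.995] t 17.1833 F [-0.39 -0.34  0.15] op 0.0619
```

View pics/w14.png

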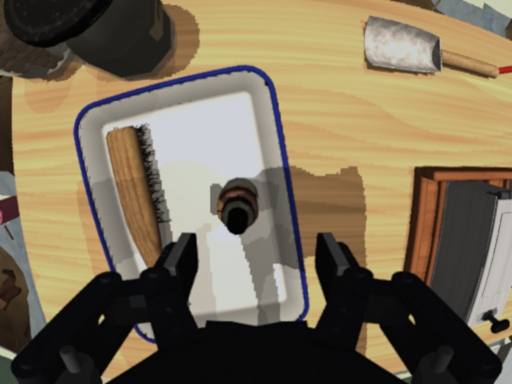

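Run:
```python
from h import *
s=read_state()
print(wz((237.5,220),s,.189),wz((238,198),s,.15))
```

```text
[0.62811902 0.14681669 0.189     ] [0.63298938 0.14693851 0.15      ]
```

move_arm(increments=[{"fingers": 70,"delta_pos": [2,5,0],"roll": 0.5},{"fingers": 70,"delta_pos": [2,4,0],"roll": 0.5},{"fingers": 70,"delta_pos": [0,0,-10],"roll": 0},{"fingers": 70,"delta_pos": [0,0,-10],"roll": 0},{"fingers": 70,"delta_pos": [0,0,-10],"roll": 0}])

```text
time_s: 17.65
tcp_pos: [0.6311, 0.1431, 0.1878]
tcp_rot: [153.1, 83.9, -25.1]
ft_force: [0.1, 0.4, -0.5]
opening: 0.0617
```

Run:
```python
from h import *
s=st()
cv2.imwrite('pics/w15.png',get_image('wrist'))
```

```text
tcp [0.6311 0.1431 0.1878] jaw 91.7 axis [ 0.097 -0.045 -0.994] t 17.65 F [ 0.08  0.44 -0.46] op 0.0617
```

View pics/w15.png

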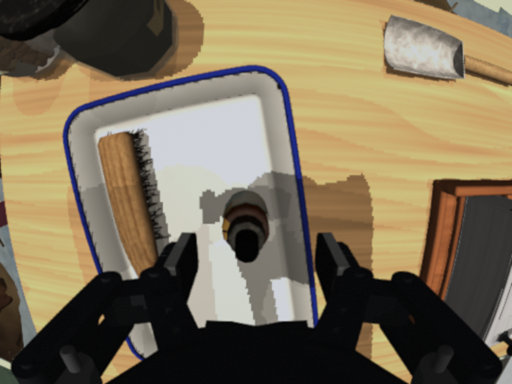

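Run:
```python
from h import *
s=read_state()
print(wz((246,246),s,.189),wz((246,222),s,.149))
```

```text
[0.62882605 0.14833882 0.189     ] [0.62955726 0.14771237 0.149     ]
```

Bottle at about (.629,.148). Next I descend to z 0.124.

move_arm(increments=[{"fingers": 70,"delta_pos": [-1,5,-4],"roll": 0},{"fingers": 70,"delta_pos": [-1,2,-12],"roll": 0},{"fingers": 70,"delta_pos": [-1,1,-12],"roll": 0},{"fingers": 70,"delta_pos": [-1,1,-12],"roll": 0},{"fingers": 80,"delta_pos": [0,0,-10],"roll": 0}])

```text
time_s: 18.12
tcp_pos: [0.6257, 0.1537, 0.1331]
tcp_rot: [152.7, 84.0, -25.5]
ft_force: [0.0, 0.3, -0.1]
opening: 0.0588
```

Run:
```python
from h import *
s=st()
cv2.imwrite('pics/w16.png',get_image('wrist'))
```

```text
tcp [0.6257 0.1537 0.1331] jaw 91.7 axis [ 0.094 -0.045 -0.995] t 18.1167 F [ 0.04  0.32 -0.14] op 0.0588
```

View pics/w16.png

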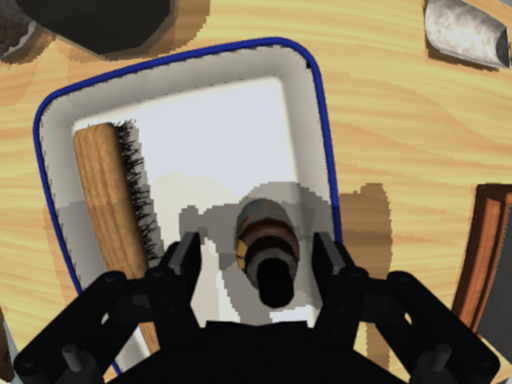

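move_arm(increments=[{"fingers": 80,"delta_pos": [2,-4,-4],"roll": 0},{"fingers": 90,"delta_pos": [1,-2,-5],"roll": 0},{"fingers": 110,"delta_pos": [0,0,0],"roll": 0}])

```text
time_s: 18.42
tcp_pos: [0.6273, 0.1473, 0.1204]
tcp_rot: [151.1, 84.2, -27.0]
ft_force: [-0.5, -1.0, -0.4]
opening: 0.0483
```

Run:
```python
from h import *
s=st()
cv2.imwrite('pics/w17.png',get_image('wrist'))
```

```text
tcp [0.6273 0.1473 0.1204] jaw 91.7 axis [ 0.09  -0.046 -0.995] t 18.4167 F [-0.54 -1.02 -0.44] op 0.0483
```

View pics/w17.png

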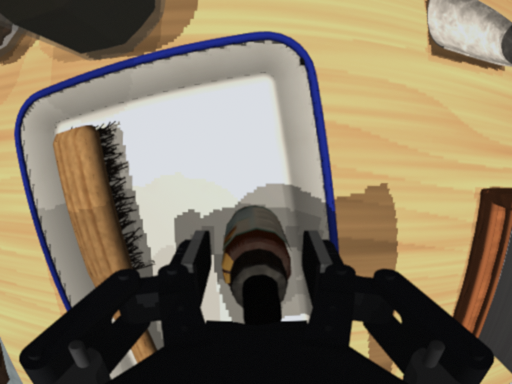

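move_arm(increments=[{"fingers": 120,"delta_pos": [1,0,3],"roll": 0},{"fingers": 200,"delta_pos": [0,0,0],"roll": 0},{"fingers": 255,"delta_pos": [0,0,0],"roll": 0},{"fingers": 255,"delta_pos": [0,0,0],"roll": 0}], force=25)

```text
time_s: 18.8
tcp_pos: [0.6303, 0.1473, 0.1262]
tcp_rot: [152.5, 84.0, -25.7]
ft_force: [-0.1, 0.5, 0.1]
opening: 0.0313
```

Run:
```python
from h import *
s=st()
cv2.imwrite('pics/w18.png',get_image('wrist'))
```

```text
tcp [0.6303 0.1473 0.1262] jaw 91.7 axis [ 0.094 -0.045 -0.995] t 18.8 F [-0.07  0.55  0.08] op 0.0313
```

View pics/w18.png

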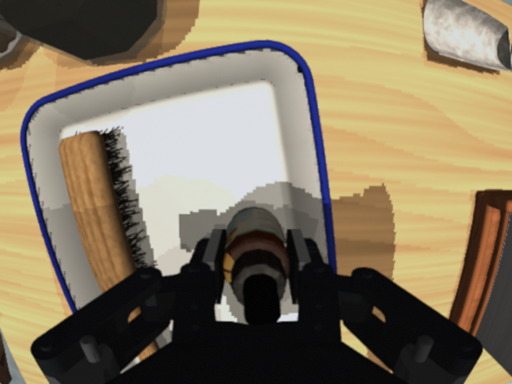

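move_arm(increments=[{"fingers": 255,"delta_pos": [0,0,10],"roll": 0},{"fingers": 255,"delta_pos": [0,0,20],"roll": 0},{"fingers": 255,"delta_pos": [0,0,25],"roll": 0},{"fingers": 255,"delta_pos": [-5,0,25],"roll": 0},{"fingers": 255,"delta_pos": [-15,-10,20],"roll": 0},{"fingers": 255,"delta_pos": [-20,-15,10],"roll": 0},{"fingers": 255,"delta_pos": [-25,-15,0],"roll": 0},{"fingers": 255,"delta_pos": [-25,-15,0],"roll": 0}])

```text
time_s: 19.52
tcp_pos: [0.5419, 0.0933, 0.2458]
tcp_rot: [154.5, 83.7, -23.6]
ft_force: [0.1, -0.7, -0.3]
opening: 0.0315
```

Run:
```python
from h import *
s=st()
cv2.imwrite('pics/w19.png',get_image('wrist'))
for u in [(0,0)]: pass
```

```text
tcp [0.5419 0.0933 0.2458] jaw 91.8 axis [ 0.101 -0.044 -0.994] t 19.5167 F [ 0.13 -0.69 -0.33] op 0.0315
```

View pics/w19.png

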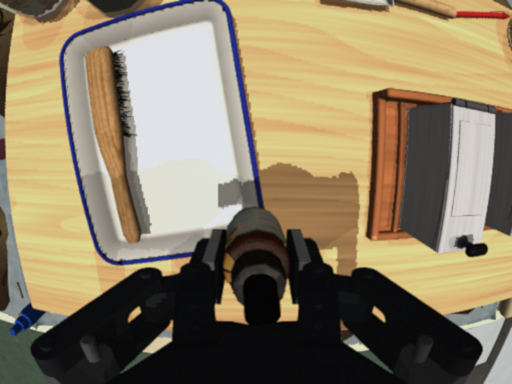

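move_arm(increments=[{"fingers": 255,"delta_pos": [-25,-20,0],"roll": 0},{"fingers": 255,"delta_pos": [-25,-25,0],"roll": 0},{"fingers": 255,"delta_pos": [-25,-30,0],"roll": 0},{"fingers": 255,"delta_pos": [-15,-35,0],"roll": 0},{"fingers": 255,"delta_pos": [0,-38,0],"roll": 0},{"fingers": 255,"delta_pos": [0,-38,0],"roll": 0},{"fingers": 255,"delta_pos": [0,-38,0],"roll": 0},{"fingers": 255,"delta_pos": [0,-38,0],"roll": 0},{"fingers": 255,"delta_pos": [0,-30,0],"roll": 0},{"fingers": 255,"delta_pos": [0,0,0],"roll": 0}])

```text
time_s: 20.4
tcp_pos: [0.4379, -0.2114, 0.2546]
tcp_rot: [152.7, 83.2, -25.0]
ft_force: [0.9, 0.6, -0.6]
opening: 0.0316
```

Run:
```python
from h import *
s=st();print(s['joints'].round(1))
cv2.imwrite('pics/w20.png',get_image('wrist'))
cv2.imwrite('pics/s20.png',cv2.resize(get_image('side')[110:290,170:410],None,fx=3.3,fy=3.3))
```

```text
tcp [ 0.4379 -0.2114  0.2546] jaw 92.2 axis [ 0.107 -0.05  -0.993] t 20.4 F [ 0.9   0.59 -0.62] op 0.0316
[-34.8   6.1 103.2   1.3  64.   52.4]
```

View pics/w20.png

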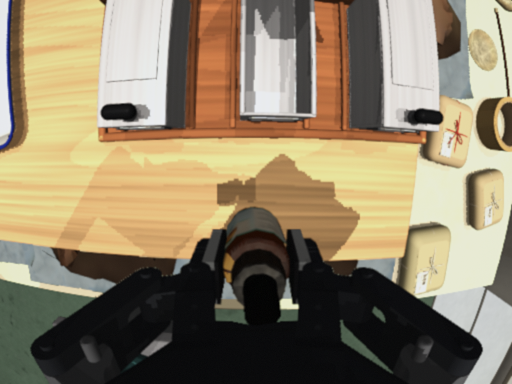

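View pics/s20.png

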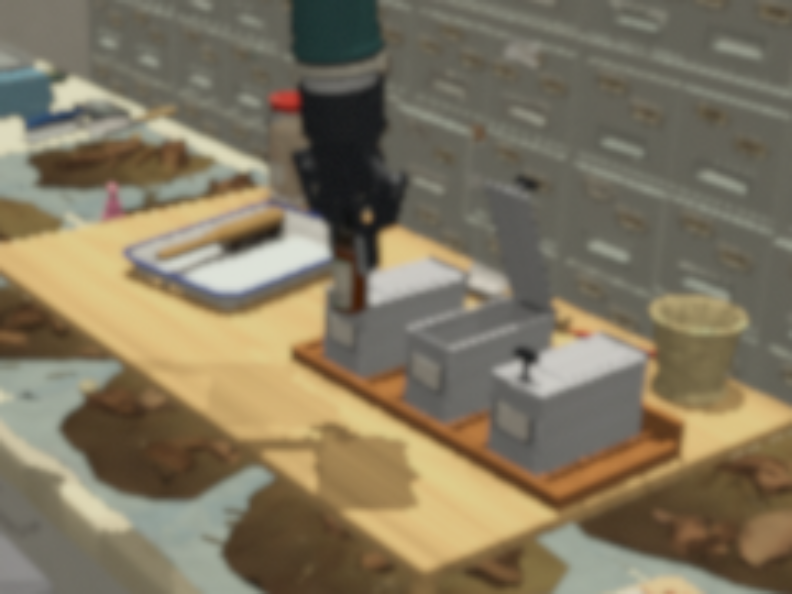

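Now I measure the lip line and the bottle base from the picture.

Run:
```python
from h import *
s=read_state()
s2=dict(s)
for u in [(100,142),(260,139),(423,143)]: print('lip base/top',wz(u,s,.084).round(4),wz(u,s,.102).round(4))
for u in [(242,117),(312,117)]: print('mid bin front top',wz(u,s,.176).round(4))
im=cv2.imread('pics/w20.png')[90:330,160:360];cv2.imwrite('pics/w20c.png',cv2.resize(im,None,fx=2.5,fy=2.5,interpolation=cv2.INTER_CUBIC))
```

```text
lip base/top [ 0.4855 -0.034   0.084 ] [ 0.486  -0.0432  0.102 ]
lip base/top [ 0.4901 -0.2178  0.084 ] [ 0.4903 -0.2166  0.102 ]
lip base/top [ 0.4993 -0.4204  0.084 ] [ 0.4989 -0.4079  0.102 ]
mid bin front top [ 0.5075 -0.1976  0.176 ]
mid bin front top [ 0.5103 -0.2518  0.176 ]
```

View pics/w20c.png

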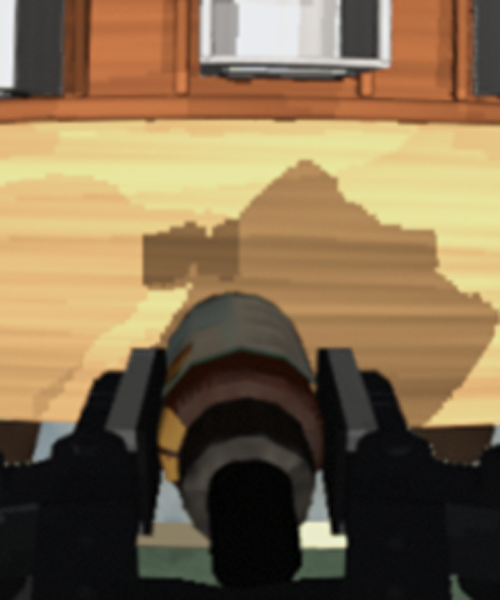

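Run:
```python
from h import *
s=read_state()
p=wz((160+237/2.5,90+293/2.5),s,s['tcp_pos'][2]-.0392);print(p,p-s['tcp_pos'],s['tcp_pos'])
```

```text
[ 0.44701365 -0.20776857  0.21469494] [ 0.00988589 -0.00079021 -0.0392    ] [ 0.43712777 -0.20697836  0.25389494]
```

move_arm(increments=[{"fingers": 255,"delta_pos": [8,-9,-10],"roll": 0},{"fingers": 255,"delta_pos": [8,-9,-12],"roll": 0},{"fingers": 255,"delta_pos": [7,-5,-14],"roll": 0},{"fingers": 255,"delta_pos": [2,0,-14],"roll": 0},{"fingers": 255,"delta_pos": [0,0,-14],"roll": 0},{"fingers": 255,"delta_pos": [0,0,-14],"roll": 0},{"fingers": 255,"delta_pos": [0,0,-10],"roll": 0}])

```text
time_s: 21.08
tcp_pos: [0.4648, -0.2201, 0.1672]
tcp_rot: [155.7, 83.2, -21.4]
ft_force: [-0.2, -1.0, -0.7]
opening: 0.0316
```

Run:
```python
from h import *
s=st()
im=get_image('wrist');cv2.imwrite('pics/w21.png',cv2.resize(im[:330,100:400],None,fx=1.8,fy=1.8))
```

```text
tcp [ 0.4648 -0.2201  0.1672] jaw 92.7 axis [ 0.11  -0.043 -0.993] t 21.0833 F [-0.19 -1.01 -0.73] op 0.0316
```

View pics/w21.png

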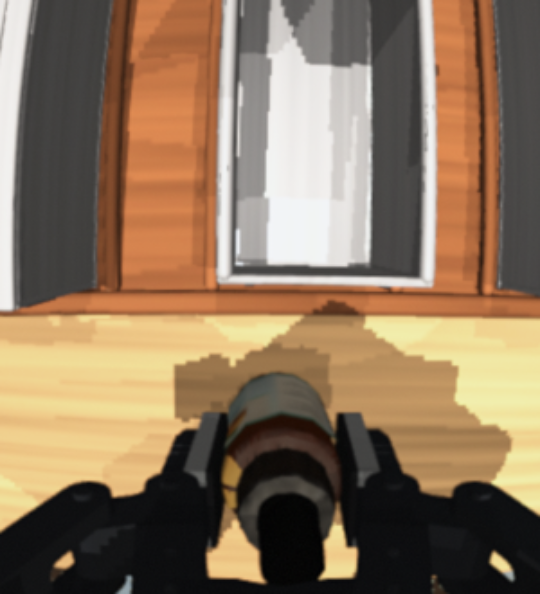

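move_arm(increments=[{"fingers": 255,"delta_pos": [2,-5,-10],"roll": 0},{"fingers": 255,"delta_pos": [2,-4,-10],"roll": 0},{"fingers": 255,"delta_pos": [0,-2,-8],"roll": 0},{"fingers": 255,"delta_pos": [0,0,-5],"roll": 0}])

```text
time_s: 21.47
tcp_pos: [0.4694, -0.2274, 0.1318]
tcp_rot: [156.4, 83.3, -20.5]
ft_force: [-0.8, -0.3, -0.9]
opening: 0.0314
```

Run:
```python
from h import *
s=st()
im=get_image('wrist');cv2.imwrite('pics/w22.png',cv2.resize(im[:330,100:400],None,fx=1.8,fy=1.8))
im=get_image('side');cv2.imwrite('pics/s22.png',cv2.resize(im[180:280,240:380],None,fx=5,fy=5,interpolation=cv2.INTER_CUBIC))
```

```text
tcp [ 0.4694 -0.2274  0.1318] jaw 93.0 axis [ 0.109 -0.041 -0.993] t 21.4667 F [-0.82 -0.35 -0.94] op 0.0314
```

View pics/w22.png

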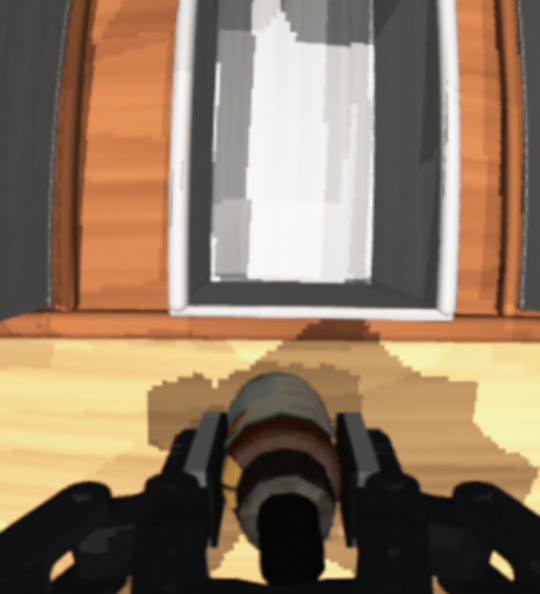

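View pics/s22.png

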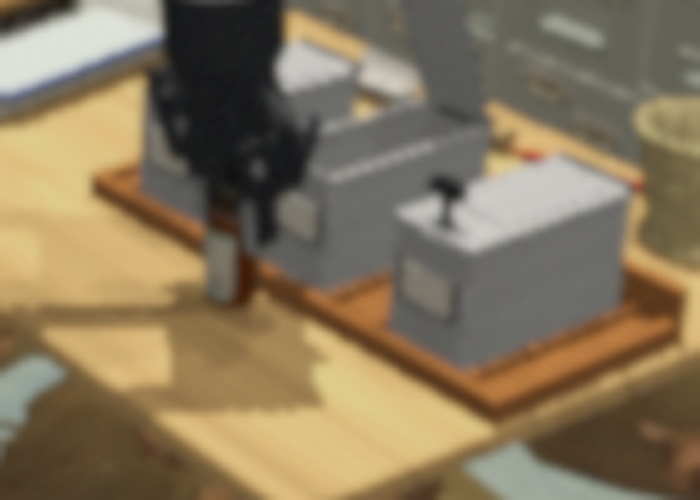

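Run:
```python
from h import *
s=read_state();U=lambda x,y:(100+x/1.8,y/1.8)
print('bin',wz(U(172,310),s,.176),wz(U(455,313),s,.176))
print('lip',wz(U(280,340),s,.084),wz(U(280,340),s,.102))
print('bottle edge',wz(U(278,373),s,s['tcp_pos'][2]-.0392), s['tcp_pos'])
print('carpet side: bottle base', onz('side',(240+228/5,180+303/5),.092))
```

```text
bin [ 0.51104956 -0.20104926  0.176     ] [ 0.51313222 -0.25949542  0.176     ]
lip [ 0.48949114 -0.22783519  0.084     ] [ 0.49268937 -0.22688852  0.102     ]
bottle edge [ 0.47874371 -0.22726412  0.09240403] [ 0.46878597 -0.22702111  0.13160403]
carpet side: bottle base [ 0.45937213 -0.2354219   0.092     ]
```

move_arm(increments=[{"fingers": 255,"delta_pos": [3,-3,-3],"roll": 0},{"fingers": 255,"delta_pos": [0,0,-3],"roll": 0},{"fingers": 255,"delta_pos": [0,0,-2],"roll": 0},{"fingers": 255,"delta_pos": [0,0,-1],"roll": 0}])

```text
time_s: 21.9
tcp_pos: [0.473, -0.2313, 0.123]
tcp_rot: [156.4, 83.2, -20.6]
ft_force: [-0.4, -0.2, -1.0]
opening: 0.0316
```

Run:
```python
from h import *
s=st()
```

```text
tcp [ 0.473  -0.2313  0.123 ] jaw 92.9 axis [ 0.11  -0.041 -0.993] t 21.9 F [-0.4  -0.2  -0.98] op 0.0316
```

move_arm(increments=[{"fingers": 255,"delta_pos": [0,0,-1],"roll": 0},{"fingers": 255,"delta_pos": [0,0,-1],"roll": 0}])

```text
time_s: 22.07
tcp_pos: [0.4741, -0.2315, 0.1224]
tcp_rot: [156.6, 83.1, -20.4]
ft_force: [-4.5, 2.8, 17.4]
opening: 0.0317
```

Run:
```python
from h import *
s=st()
im=get_image('wrist');cv2.imwrite('pics/w23.png',cv2.resize(im[:330,100:400],None,fx=1.8,fy=1.8))
im=get_image('side');cv2.imwrite('pics/s23.png',cv2.resize(im[180:280,240:380],None,fx=5,fy=5,interpolation=cv2.INTER_CUBIC))
U=lambda x,y:(100+x/1.8,y/1.8)
```

```text
tcp [ 0.4741 -0.2315  0.1224] jaw 92.9 axis [ 0.113 -0.042 -0.993] t 22.0667 F [-4.47  2.76 17.45] op 0.0317
```

View pics/s23.png

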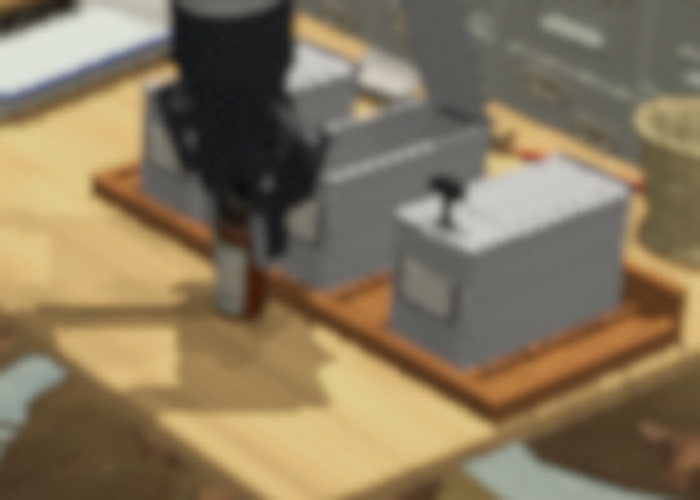

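View pics/w23.png

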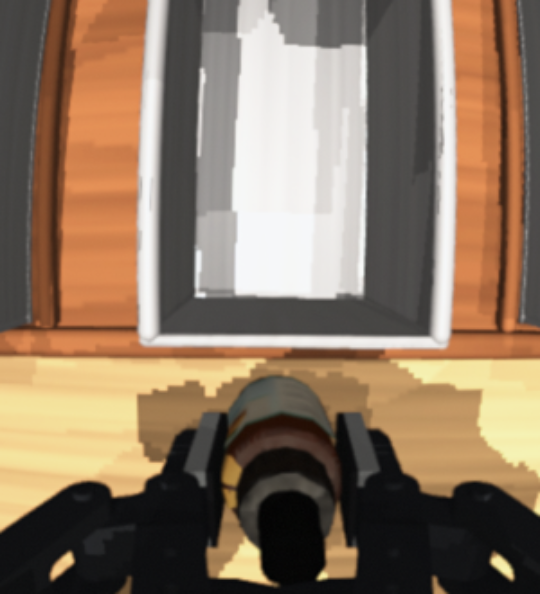

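move_arm(increments=[{"fingers": 200,"delta_pos": [0,0,0.5],"roll": 0},{"fingers": 150,"delta_pos": [0,0,0],"roll": 0},{"fingers": 110,"delta_pos": [0,0,0],"roll": 0},{"fingers": 90,"delta_pos": [0,0,0],"roll": 0},{"fingers": 90,"delta_pos": [0,0,0],"roll": 0}])

```text
time_s: 22.58
tcp_pos: [0.4744, -0.2319, 0.1242]
tcp_rot: [156.2, 83.0, -20.8]
ft_force: [0.8, 0.7, -0.1]
opening: 0.0553
```

Run:
```python
from h import *
s=st()
im=get_image('wrist');cv2.imwrite('pics/w24.png',cv2.resize(im[:330,100:400],None,fx=1.8,fy=1.8))
```

```text
tcp [ 0.4744 -0.2319  0.1242] jaw 92.9 axis [ 0.114 -0.043 -0.992] t 22.5833 F [ 0.79  0.67 -0.09] op 0.0553
```

View pics/w24.png

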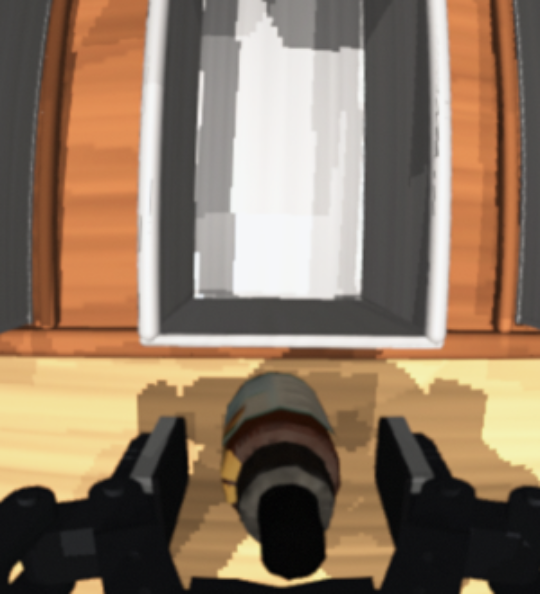

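Bottle stands free between the pads. I go straight up.

move_arm(increments=[{"fingers": 90,"delta_pos": [0,0,10],"roll": 0},{"fingers": 90,"delta_pos": [0,0,15],"roll": 0},{"fingers": 90,"delta_pos": [0,0,20],"roll": 0},{"fingers": 80,"delta_pos": [0,0,20],"roll": 0},{"fingers": 80,"delta_pos": [0,0,25],"roll": 0},{"fingers": 80,"delta_pos": [-3,0,30],"roll": 0},{"fingers": 80,"delta_pos": [-10,0,30],"roll": 0},{"fingers": 80,"delta_pos": [-10,0,25],"roll": 0},{"fingers": 80,"delta_pos": [-10,30,0],"roll": 0},{"fingers": 80,"delta_pos": [0,0,0],"roll": 0}])

```text
time_s: 23.47
tcp_pos: [0.4377, -0.2001, 0.3117]
tcp_rot: [156.5, 83.1, -20.6]
ft_force: [-1.0, 0.6, -1.6]
opening: 0.0588
```

Run:
```python
from h import *
s=st()
cv2.imwrite('pics/w25.png',get_image('wrist'))
im=get_image('side');cv2.imwrite('pics/s25.png',cv2.resize(im[160:280,230:390],None,fx=5,fy=5,interpolation=cv2.INTER_CUBIC))
im=get_image('scene');cv2.imwrite('pics/c25.png',cv2.resize(im[100:250,150:370],None,fx=3.6,fy=3.6,interpolation=cv2.INTER_CUBIC))
for c in('scene','side'):
    print(c,[(np.round(r['uv'],1).tolist(),round(r['p'],2),onz(c,r['uv'],.084).round(3).tolist()) for r in landmark_of(c,'oil')])
```

```text
tcp [ 0.4377 -0.2001  0.3117] jaw 92.8 axis [ 0.112 -0.042 -0.993] t 23.4667 F [-0.98  0.59 -1.6 ] op 0.0588
scene [([143.8, 273.3], 0.76, [0.498, 0.526, 0.084]), ([199.5, 328.9], 0.55, [0.235, 0.513, 0.084])]
side [([288.6, 242.1], 0.68, [0.471, -0.237, 0.084]), ([146.1, 204.2], 0.66, [0.22, 0.273, 0.084]), ([205.5, 188.2], 0.49, [0.48, 0.292, 0.084])]
```

View pics/w25.png

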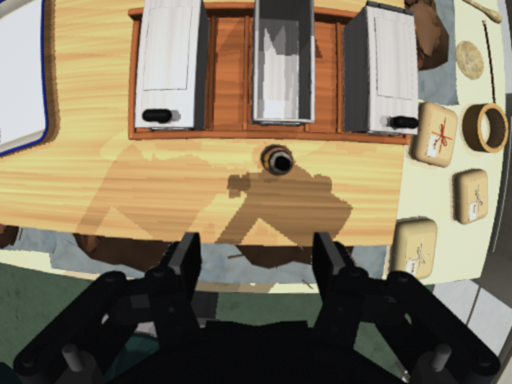

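View pics/s25.png

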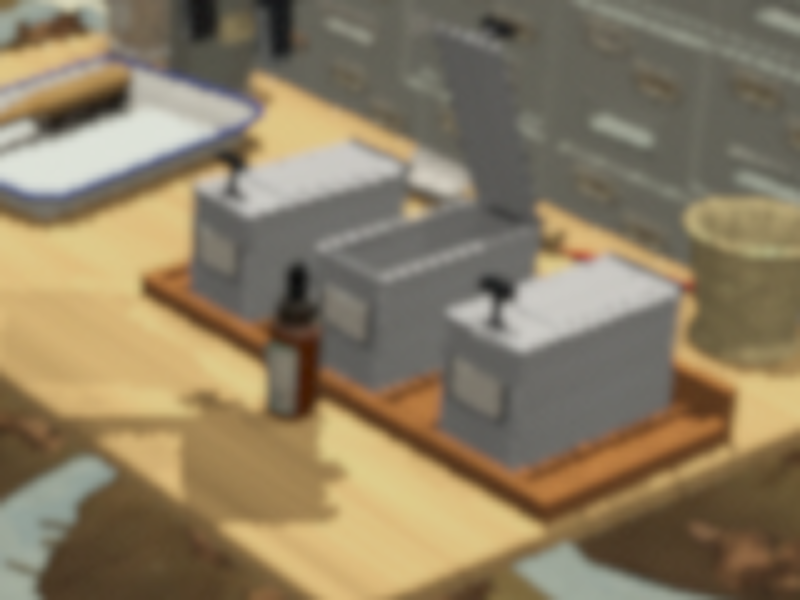

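View pics/c25.png

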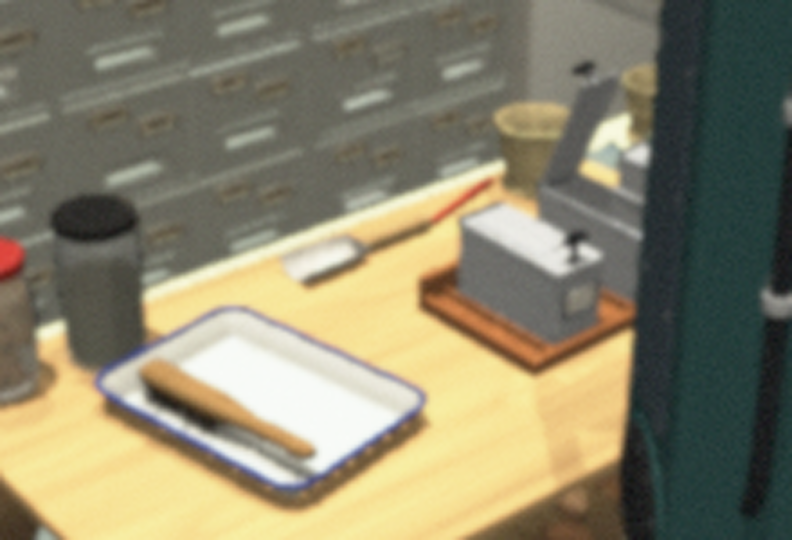

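The bottle stands upright in front of the middle bin, with board visible between it and the lip. The middle lid is up, the other two are shut, and the gripper is clear.

```bash
python3 -c "
from h import *
print(hand_in())"
```

```text
the job is handed in; nothing more can be done
None
```

The job is handed in. The middle bin is the one with the binding hinge, and the oil bottle stands in front of it. It took about 23.5 s of the 72 s; no verdict is reported.

- **Lids:** I swung all three by their pulls to about 1.22–1.23 rad, just short of the 1.25 stop. The middle lid stayed up when let go near the top. The left and right lids were lowered to about 0.38 rad and released, and both dropped shut.
- **Bottle:** I took the amber bottle from the tray, not the blue or pink look-alike. It is centred on the middle bin to within a few millimetres.
- **Last checks:** The wrist and side pictures after I backed off show the middle lid standing and the other two shut. The bottle is upright, and the gripper is touching nothing. The wrist view shows bare board between the bottle and the rack lip, roughly 7–10 mm by my estimates.
- **Disagreed or not confirmed:**
  - My estimates of how far forward the bottle stands differed by several millimetres between methods.
  - The arm hid the bottle from the scene camera at the end.
  - The tool drifted to about 7° off vertical over the moves, which did not upset the grasp or the placing.
- **Forces:** The highest wrist force I read was about 18 N, when the bottle touched down. I only read it between moves.

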